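# Load the movement test shaker

### The job

Get the test shaker ready for a run: lift its loose cover off and stand it upright on the black rubber pad. Then push every movement carrier on the bench down onto a ring of its own on the shaker until its feet are on the deck and its sprung gate has flicked shut under the bar, and only after that slide the shaker's fader to the long white scale mark and let go.

Things in the scene. Friction and masses are not known exactly. Their poses are not given: they have to be found in the camera images.
- shaker: The fixed test shaker, a grey box 170 mm deep (x), 230 mm wide (y); origin under its middle, x away from the robot, z up. A steel deck, 35 mm above the bench, carries a row of four steel staple rings along y at x = +35 mm; a fader in a dark panel (34 mm above the bench) runs along y at x = -60 mm, on the robot's side.
- ring1 (a point): Middle of the bar of the first ring, at y = -82.5 mm. x along the bar, y along the row, z up. The bar is round, 6 mm thick, level, 44 mm clear between its two uprights, its centre line 37 mm above the deck. Any ring serves any carrier, one carrier to a ring.
- ring2 (a point): The same point of the second ring, at y = -27.5 mm.
- ring3 (a point): The same point of the third ring, at y = +27.5 mm.
- ring4 (a point): The same point of the fourth ring, at y = +82.5 mm.
- cover_knob (a point): Centre of the black knob (18 mm across, 22 mm tall) on the loose white plastic cover: 190 mm long (y), 74 mm wide (x), 50 mm high without the knob, open below, about 140 g. At the start it stands on the deck over the rings. The point is 66 mm above the lower rim. It must rise about 45 mm to clear the rings.
- pad_top (a point): Centre of the top face of the flat black rubber pad, 210 mm (its x) by 100 mm, 3 mm thick, fixed on the bench at the left.
- fader (a joint): Travel of the fader in m, 0 to 0.08, growing toward the shaker's +y; friction about 1.5 N, stays where it is left. The long white scale mark is at 0.060.
- fader_grip (a point): Point on the axis of the fader's black grip, 22 mm above the panel. The grip is 20 mm across the track (x), 12 mm along it (y), has a white centre line and reaches from 6 to 32 mm above the panel. Axes as the shaker's.
- fader_mark (a point): Where fader_grip must come: over the track, abreast of the one long white scale mark (fourth of five counted from -y), at the height of fader_grip; fixed to the shaker, axes as the shaker's.
- carrier1_grip (a point): Carrier 1, a loose 100 g aluminium arch, 28 mm along its x, 40 mm along y, 88 mm tall, on two feet, a brass watch movement on its +y side. The point is the middle of its black grip tab, 72 mm above the feet; the tab is 14 mm (x) by 24 mm (y), from 52 to 88 mm up. The mouth between the feet, 16 mm wide, centred on y = 0, takes a bar along x, either way round. None if absent.
- carrier1_gate (a joint): Carrier 1's sprung brass gate in rad: 0 shut across the mouth, 16 mm above the feet; up to 1.5 swung up into the arch. Pushed straight down over a ring (a push of 3 to 6 N), the gate gives way upward to the bar and springs shut under it just before the feet meet the deck. Let go too early, the gate pushes the carrier up again.
- carrier2_grip (a point): The same point of carrier 2, alike. None if absent. Three or four carriers are present. Down on a ring, with its feet on the deck, a carrier has its grip point 35 mm above the bar's centre line, upright, with up to 9 mm of play.
- carrier2_gate (a joint): The same for carrier 2. None if absent.
- carrier3_grip (a point): The same point of carrier 3, alike. None if absent.
- carrier3_gate (a joint): The same for carrier 3. None if absent.
- carrier4_grip (a point): The same point of carrier 4, alike. None if absent.
- carrier4_gate (a joint): The same for carrier 4. None if absent.

How it is judged:
On the way, in this order (a step that is already met when the one before it is completed fails the run):
1. the cover stands upright on the pad (horizontal distance between cover_knob and pad_top below 0.04 m and height (world z) of cover_knob below 0.075 m and angle between cover_knob's own z axis and vertical below 0.1 rad), for 0.2 s.
2. every carrier is down on a ring with its gate shut (((horizontal distance between carrier1_grip and ring1 below 0.013 m and z of carrier1_grip in the frame of ring1 between 0.03 and 0.0395 m) or (horizontal distance between carrier1_grip and ring2 below 0.013 m and z of carrier1_grip in the frame of ring2 between 0.03 and 0.0395 m) or (horizontal distance between carrier1_grip and ring3 below 0.013 m and z of carrier1_grip in the frame of ring3 between 0.03 and 0.0395 m) or (horizontal distance between carrier1_grip and ring4 below 0.013 m and z of carrier1_grip in the frame of ring4 between 0.03 and 0.0395 m)) and angle between each of carrier1_grip, carrier2_grip, carrier3_grip, carrier4_grip's own z axis and vertical below 0.15 rad and value of joint each of carrier1_gate, carrier2_gate, carrier3_gate, carrier4_gate below 0.12 rad and ((horizontal distance between carrier2_grip and ring1 below 0.013 m and z of carrier2_grip in the frame of ring1 between 0.03 and 0.0395 m) or (horizontal distance between carrier2_grip and ring2 below 0.013 m and z of carrier2_grip in the frame of ring2 between 0.03 and 0.0395 m) or (horizontal distance between carrier2_grip and ring3 below 0.013 m and z of carrier2_grip in the frame of ring3 between 0.03 and 0.0395 m) or (horizontal distance between carrier2_grip and ring4 below 0.013 m and z of carrier2_grip in the frame of ring4 between 0.03 and 0.0395 m)) and ((horizontal distance between carrier3_grip and ring1 below 0.013 m and z of carrier3_grip in the frame of ring1 between 0.03 and 0.0395 m) or (horizontal distance between carrier3_grip and ring2 below 0.013 m and z of carrier3_grip in the frame of ring2 between 0.03 and 0.0395 m) or (horizontal distance between carrier3_grip and ring3 below 0.013 m and z of carrier3_grip in the frame of ring3 between 0.03 and 0.0395 m) or (horizontal distance between carrier3_grip and ring4 below 0.013 m and z of carrier3_grip in the frame of ring4 between 0.03 and 0.0395 m)) and ((horizontal distance between carrier4_grip and ring1 below 0.013 m and z of carrier4_grip in the frame of ring1 between 0.03 and 0.0395 m) or (horizontal distance between carrier4_grip and ring2 below 0.013 m and z of carrier4_grip in the frame of ring2 between 0.03 and 0.0395 m) or (horizontal distance between carrier4_grip and ring3 below 0.013 m and z of carrier4_grip in the frame of ring3 between 0.03 and 0.0395 m) or (horizontal distance between carrier4_grip and ring4 below 0.013 m and z of carrier4_grip in the frame of ring4 between 0.03 and 0.0395 m))), for 0.2 s.
3. the fader is at the long mark (distance between fader_grip and fader_mark below 0.004 m), for 0.2 s.
At the end, for the whole second after the job is handed in: The cover stands upright on the pad (its centre within 40 mm of the pad's), each carrier present is upright with its feet on the deck over a ring and its gate shut under the bar, and the fader is within 4 mm of the long mark (all of step 1 and all of step 2 and distance between fader_grip and fader_mark below 0.004 m); the robot touches nothing.
Of carrier1, carrier2, carrier3, carrier4 only 3 to 4 are there at a start; the rules pass over those that are not, and their reading is None.
At some moment in a run one of cover may be knocked a few centimetres aside while the robot is not near it.
It also fails if it takes over 210 s, if anything falls off the work surface, if the arm or the gripper's body presses on something with over 40 N, if the wrist force passes 120 N, or if a joint passes its speed limit or range.

### The arm

A 6-joint arm with a two-finger parallel gripper is mounted at the origin on a cart in front of the work surface, level with it; the furniture and walls round the work are solid. World frame = base frame: x ahead of the robot, y to its left, z up, the work surface at z = 0. Lengths are in m, angles in rad, forces in N, time in s.
With the tool pointing down it reaches from about 0.35 to 0.925 m from the base axis. Payload 6.4 kg.
Tool frame: the origin (TCP) lies at the very end of the fingers, on their centre line; the grasp point (between the pads) lies 19 mm behind it (robot.pinch_z is the distance from the TCP to the grasp point, in m); z points along the fingers, y is the line along which they close (so a half turn about z gives the same grasp; the last joint's range is limited). The gripper opens to 85 mm and grips with 20 to 120 N. Pads are 22 mm wide; open, the fingers measure 114 mm over their backs; the gripper's body (76 mm by 85 mm) begins 54 mm behind the grasp point. The pads swing forward as they close: fully open they stand 13 mm farther back than shut.
Start: joints at [1.047, 0.245, 1.558, -0, 1.339, -0.174], TCP at [0.223, 0.611, 0.231] pointing down, gripper open.
Joint ranges: [-3.13, 3.13], [-1.02, 2.26], [0.13, 2.54], [-0.95, 4.09], [0.21, 2.88], [-2.74, 2.74]. Speed limits (rad/s): [2.57, 2.57, 3.14, 3.14, 3.14, 3.14].

### API

Orientations are given as a unit quaternion [w, x, y, z].
In Python, from rig import robot gives the robot as it stands.
- The arm moves only by the tool apply_moves, never from a script. Its argument "moves" is a list of rows, each a list of 3 entries, a list of its own where there are three numbers: the opening, from 0 (shut) to 1 (fully open), then the shift along the tool's x, y, z in m, then the turn about the tool's z in rad. A call has 1 to 8 rows; each row is the pose to reach, as a shift and turn from the pose commanded when the call began, along the tool's axes at that moment; what a row does not reach only later rows make up. A row lasts 1/10 s, in which the tool goes at most 50 mm and 8.59 degrees, less where a joint would pass 70% of its speed; a pose out of reach is approached as far as the arm can. A call with a gripper value outside its range is refused whole. The fingers move at their own pace and stop on an object; "grip_force" is the grip in N (left out, the last holds). Time passes only in rows, so rows that repeat a pose let the fingers close. It gives the time, the measured TCP pose, the force, the opening and the grip force at its end, in the units of the state.
- robot.get_state(): the state, without advancing time (a new reading comes with each control period).
- robot.get_image(name): name is "scene" or "top"; returns a dict with "pixels" (420x560x3 uint8, red, green, blue), "fx", "fy", "cx", "cy" (pixels), "position" and "rotation" of the camera in the world. Camera axes: x right, y down, z forward; pixel columns grow to the right and rows downward; lengths in m; the calibration is good to about 2 mm. A picture is of the moment at which its call begins. There is no depth.
- robot.hand_in(): hands the job in; it is judged then, once.
The state is a dict: "time_s": time; "qpos": joint angles; "dq": joint speeds; "tau": joint torques, N m; "tcp_pos": TCP position; "tool_rot": TCP orientation; "contact_force": force on the tool from outside, world axes, zero at the start; "moment": the same for the moment, N m; "finger_gap": finger opening in m; "grasp_force": force on a finger pad.
Only numpy, scipy, OpenCV 4.12 (cv2) and the standard library are available. Lean on these libraries where they do the work, as an engineer would, in place of code of your own. Each camera call takes 0.05 s, during which the arm holds its last target. There are 200 camera calls.

## Working session

There is one attempt and no reset: what is moved stays moved. The work goes in short steps, Python scripts to look and compute and a tool call to move; the robot and the scene stay as the last step left them, time stands still between calls to the robot, and variables do not carry over. Pictures are saved under pics/ and viewed, at most 14 in all, crops included, and the job is handed in when it is done.

Besides the shell and the picture viewer there is one more tool, called after "Call:" as name([rows], argument=value, ...), one row to a line, values as JSON. apply_moves: Moves the arm, as the interface text tells. Its arguments: {"type":"object","properties":{"moves":{"type":"array"},"grip_force":{"type":"number"}},"required":["moves"]}

```bash
mkdir -p pics; ls; cat > h.py <<'E'
import numpy as np, cv2
from rig import robot
def shot(n,f):
    im=robot.get_image(n); cv2.imwrite('pics/'+f,im['pixels'][:,:,::-1]); np.savez('pics/'+f+'.npz',**im); return im
def ray(im,u,v):
    d=np.array([(u-im['cx'])/im['fx'],(v-im['cy'])/im['fy'],1.]); R=np.array(im['rotation'])
    if R.shape!=(3,3):
        from scipy.spatial.transform import Rotation as Q; R=Q.from_quat(np.roll(R,-1)).as_matrix()
    return np.array(im['position']),R@d
def onz(im,u,v,z):
    p,d=ray(im,u,v); return p+d*(z-p[2])/d[2]
def proj(im,P):
    R=np.array(im['rotation']); c=R.T@(np.array(P)-im['position']); return im['fx']*c[0]/c[2]+im['cx'],im['fy']*c[1]/c[2]+im['cy']
def tri(im1,a,im2,b):
    p,d=ray(im1,*a); q,e=ray(im2,*b); d/=np.linalg.norm(d); e/=np.linalg.norm(e)
    s=np.linalg.lstsq(np.c_[d,-e],q-p,rcond=None)[0]; A=p+s[0]*d; B=q+s[1]*e
    return (A+B)/2,np.linalg.norm(A-B)
E
python3 - <<'E'
from h import *
s=robot.get_state(); print(s)
for n in('scene','top'):
    im=shot(n,n+'1.png'); print(n,im['position'],im['rotation'],im['fx'],im['cx'],im['cy'])
E
```

```text
pics
{'time_s': 0.0, 'qpos': array([ 1.04687826e+00,  2.45829491e-01,  1.55901229e+00, -1.33559564e-05,
        1.33868282e+00, -1.74100375e-01]), 'dq': array([-0.00154989,  0.00036452, -0.00058967,  0.00080909,  0.00031229,
        0.00022718]), 'tau': array([-1.15670659e-04, -4.29533815e+01, -3.26112914e+01, -2.40279423e-04,
        5.42869195e-03, -1.38920990e-05]), 'tcp_pos': array([0.22248893, 0.61014707, 0.23017138]), 'tool_rot': array([-3.24226705e-04,  1.74016775e-01,  9.84742214e-01, -9.09962628e-04]), 'contact_force': array([-0.76837522, -0.52672886, -0.45827613]), 'moment': array([0.0265164 , 0.00994889, 0.0060146 ]), 'grasp_force': 0.0, 'finger_gap': 0.08557326070605835}
scene [-0.05730072 -0.79565794  0.83193686] [-0.42770584  0.84626585 -0.28791588  0.13418746] 390.80875469531713 281.75008934680665 214.47620804659852
top [ 0.19962547 -0.01897531  1.57538489] [ 0.07789143 -0.69748132  0.70830773 -0.07584785] 512.7791808848363 284.1020599734346 202.00433314899675
```

```bash
python3 - <<'E'
s=open('h.py').read()
s=s.replace("def ray(im","def rot(im):\n    from scipy.spatial.transform import Rotation as Q\n    return Q.from_quat(np.roll(im['rotation'],-1)).as_matrix()\ndef ray(im",1)
i=s.index("; R=np.array(im['rotation'])\n    if"); j=s.index("    return np.array(im['position']),R@d")
s=s[:i]+"; R=rot(im)\n"+s[j:]
s=s.replace("R=np.array(im['rotation']); c=","R=rot(im); c=")
s+='''def load(f): return dict(np.load('pics/'+f+'.npz'))
'''
open('h.py','w').write(s)
from h import *
for n in('scene','top'):
    im=load(n+'1.png'); print(n,proj(im,[.6,0,0]),proj(im,[.22,.61,.23]))
E
```

```text
scene (np.float64(299.9261764698958), np.float64(228.95555025789344)) (np.float64(110.53573507541645), np.float64(136.50308133730476))
top (np.float64(278.48640759238447), np.float64(186.18436227504233)) (np.float64(41.8171198242033), np.float64(311.1208737551671))
```

View pics/scene1.png

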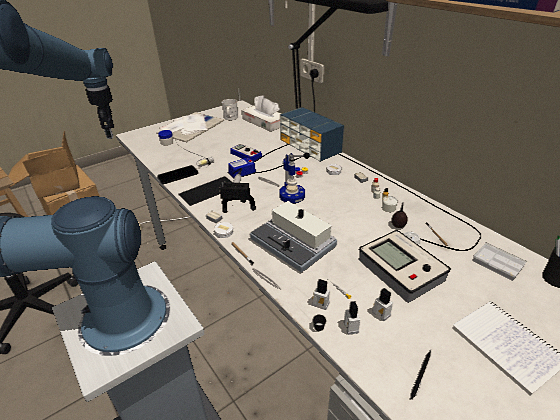

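View pics/top1.png

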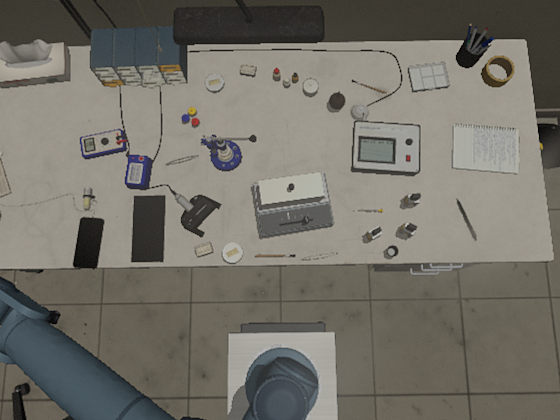

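Scene and top views show the cover with its knob at top (291,187), the shaker, the pad at top (149,228) and three carriers at top (412,199), (408,229), (373,233). An obstacle, a black clamp, stands at (202,215) next to the pad. Next I'll zoom in.

```bash
python3 - <<'E'
from h import *
a=cv2.imread('pics/top1.png'); b=cv2.imread('pics/scene1.png')
A=cv2.resize(a[165:275,125:345],(800,400),interpolation=cv2.INTER_CUBIC)
B=cv2.resize(b[170:270,180:350],None,fx=4.7,fy=4.7,interpolation=cv2.INTER_CUBIC)
cv2.imwrite('pics/c1.png',A);
C=cv2.resize(a[180:265,350:435],(400,400),interpolation=cv2.INTER_CUBIC)
D=cv2.resize(b[270:345,300:400],(533,400),interpolation=cv2.INTER_CUBIC)[:,:400]
cv2.imwrite('pics/c2.png',np.hstack([C,D]))
cv2.imwrite('pics/c3.png',B[:600,:800])
E
```

```text
(no output)
```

View pics/c1.png

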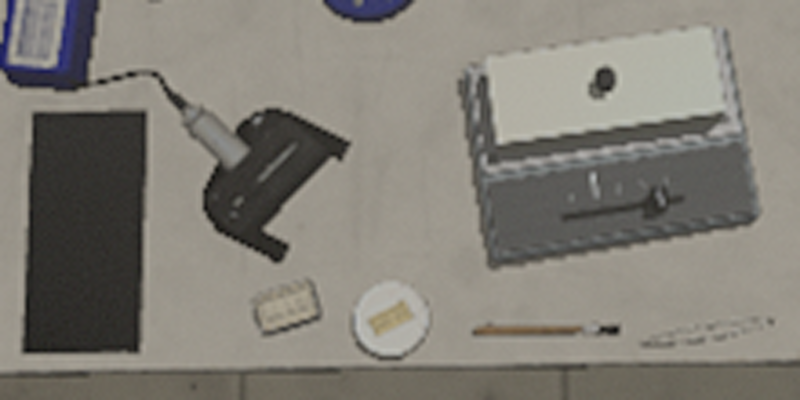

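View pics/c2.png

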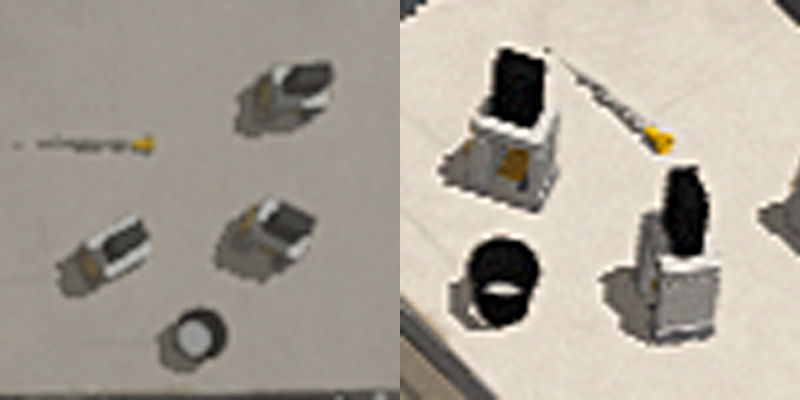

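View pics/c3.png

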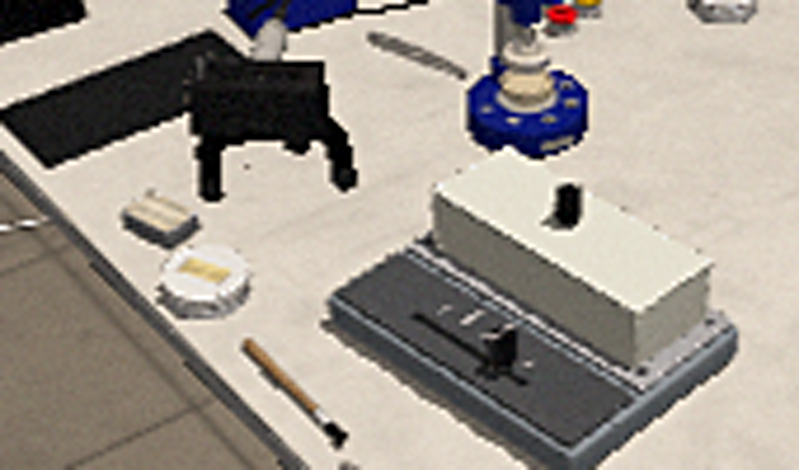

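Zoomed: the knob is at about top (291,187) / scene (301,214), the carriers have black tabs, the fader grip is at top (305,220), and the long mark lies left of it at about (289,215). The black clamp stands 50–100 mm right of the pad.

```bash
cat >> h.py <<'E'
def blob(im,w,thr=70,k=0):
    u0,v0,u1,v1=w; g=cv2.cvtColor(im['pixels'],cv2.COLOR_RGB2GRAY)[v0:v1,u0:u1]
    g=cv2.resize(g,None,fx=4,fy=4,interpolation=cv2.INTER_CUBIC)
    n,l,st,c=cv2.connectedComponentsWithStats((g<thr).astype(np.uint8))
    i=1+np.argmax(st[1:,4]); 
    r=cv2.minAreaRect(np.argwhere(l==i)[:,::-1].astype(np.float32))
    return np.array([u0+(c[i][0]+.5)/4-.5,v0+(c[i][1]+.5)/4-.5]),st[i,4]/16,(st[i,:4]/4+[u0,v0,0,0])
E
python3 - <<'E'
from h import *
t=load('top1.png'); s=load('scene1.png')
W={'knob':((283,179,299,195),(292,204,310,222)),
'cA':((403,188,424,208),(312,274,334,300)),'cB':((399,220,420,242),(342,295,364,326)),'cC':((363,222,386,246),(374,284,396,312)),
'fader':((298,214,312,226),(278,235,295,251))}
for k,(a,b) in W.items():
  for th in(50,70):
    A=blob(t,a,th);B=blob(s,b,th); P,e=tri(t,A[0],s,B[0]); print(k,th,A[0].round(1),A[1],B[0].round(1),B[1],P.round(4),e.round(4))
def grid(n): 
    pass
g=cv2.cvtColor(t['pixels'],cv2.COLOR_RGB2GRAY)
print(g[194:212,408:420] if 0 else '')
print('pad',blob(t,(126,188,172,268),60)[0::2], blob(s,(170,170,230,210),50)[0::2])
E
```

```text
knob 50 [289.9 185.2] 3.4375 [300.4 213.4] 35.5625 [ 0.5758 -0.0341  0.0973] 0.0043
knob 70 [290.8 186.6] 23.25 [300.4 213.5] 39.875 [ 0.5717 -0.0372  0.1005] 0.0023
cA 50 [413.1 197.3] 12.6875 [321.6 286.3] 112.1875 [ 0.4594 -0.353   0.1491] 0.1361
cA 70 [414.5 196.8] 43.125 [321.5 286.3] 117.875 [ 0.4587 -0.3553  0.1526] 0.1393
cB 50 [409.1 228.3] 12.9375 [353.  309.6] 105.75 [ 0.4489 -0.3888  0.0667] 0.0029
cB 70 [410.6 227.4] 47.5 [353.  309.6] 112.375 [ 0.4489 -0.3912  0.0697] 0.0016
cC 50 [373.3 232.7] 8.125 [384.6 296. ] 123.9375 [ 0.5026 -0.344   0.0282] 0.1617
cC 70 [375.7 231.1] 35.875 [384.5 296. ] 130.4375 [ 0.5041 -0.348   0.0302] 0.153
fader 50 [304.7 220.7] 4.4375 [285.3 245.5] 73.8125 [ 0.4788 -0.0784  0.0459] 0.0009
fader 70 [304.3 220.8] 47.375 [285.2 245.5] 90.3125 [ 0.4789 -0.0774  0.0451] 0.0006

pad (array([147.96637099, 228.55244455]), array([131.5, 196. ,  33.5,  66. ])) (array([208.51084795, 191.886423  ]), array([178.75, 176.75,  51.25,  33.25]))
```

```bash
cat >> h.py <<'E'
def wrap(a,p=2*np.pi): return (a+p/2)%p-p/2
def pose():
    from scipy.spatial.transform import Rotation as Q
    s=robot.get_state(); R=Q.from_quat(np.roll(s['tool_rot'],-1)).as_matrix()
    return s,R,np.arctan2(R[1,0],R[0,0])
def rel(P,alpha=None,half=True):
    s,R,a=pose(); d=R.T@(np.array(P)-s['tcp_pos'])
    th=0 if alpha is None else -wrap(alpha-a,np.pi if half else 2*np.pi)
    print('t',s['time_s'],'tcp',s['tcp_pos'].round(4),'alpha',round(a,3),'q6',s['qpos'][5].round(3),'shift',d.round(4),'turn',round(th,3)); return d,th
E
python3 - <<'E'
from h import *
t=load('top1.png'); s=load('scene1.png')
W={'A':((403,188,424,208),(374,284,396,312)),'C':((363,222,386,246),(312,274,334,300)),'B':((399,220,420,242),(342,295,364,326))}
g=cv2.cvtColor(t['pixels'],cv2.COLOR_RGB2GRAY)
for k,(a,b) in W.items():
    A=blob(t,a,70);B=blob(s,b,70); P,e=tri(t,A[0],s,B[0]); 
    u0,v0,u1,v1=a; w=cv2.resize(t['pixels'][v0:v1,u0:u1],None,fx=4,fy=4,interpolation=cv2.INTER_CUBIC)
    gg=cv2.cvtColor(w,cv2.COLOR_RGB2GRAY)
    out=[]
    for m in (gg<70,):
        n,l,st,c=cv2.connectedComponentsWithStats(m.astype(np.uint8)); i=1+np.argmax(st[1:,4])
        px=np.argwhere(l==i)[:,::-1]/4.+[u0,v0]
        Q=np.array([onz(t,u,v,.085)[:2] for u,v in px]); r=cv2.minAreaRect((Q*1000).astype(np.float32)); ev,V=np.linalg.eigh(np.cov(Q.T)); out.append((np.degrees(np.arctan2(V[1,1],V[0,1])).round(1),r))
    # brightest: white/brass centroid
    print(k,P.round(4),e.round(4),A[1],out)
c1=lambda x,y:(125+x/3.636,165+y/3.636)
for z,pts in ((.085,[(485,58),(715,25),(735,112),(495,145)]),(.033,[(490,262),(758,216)]),(0.003,[(33,112),(147,110),(138,352),(22,352)])):
    Q=np.array([onz(t,*c1(*p),z) for p in pts]); print(Q.round(4), Q.mean(0).round(4)); d=Q[0]-Q[1]; print('yaw of +y edge-90',np.degrees(np.arctan2(d[1],d[0]))-90)
    if len(Q)==4: d=Q[3]-Q[2];print(np.degrees(np.arctan2(d[1],d[0]))-90)
E
```

```text
A [ 0.5424 -0.4095  0.0697] 0.001 43.125 [(np.float64(107.9), ((538.0010375976562, -407.427978515625), (18.64959716796875, 29.67976188659668), 1.6394031047821045))]
C [ 0.4392 -0.287   0.0703] 0.0018 35.875 [(np.float64(123.0), ((436.4932556152344, -286.665283203125), (13.371184349060059, 29.427902221679688), 25.53156852722168))]
B [ 0.4489 -0.3912  0.0697] 0.0016 47.5 [(np.float64(89.8), ((446.4367370605469, -389.12786865234375), (27.349103927612305, 20.709585189819336), 60.22325897216797))]
[[ 0.5956  0.0592  0.085 ]
 [ 0.6208 -0.1317  0.085 ]
 [ 0.5465 -0.1458  0.085 ]
 [ 0.5219  0.0513  0.085 ]] [ 0.5712 -0.0418  0.085 ]
yaw of +y edge-90 7.525299887112354
7.106367570792827
[[ 0.4333  0.0584  0.033 ]
 [ 0.4687 -0.1666  0.033 ]] [ 0.451  -0.0541  0.033 ]
yaw of +y edge-90 8.947640970863844
[[0.5753 0.4557 0.003 ]
 [0.5755 0.3568 0.003 ]
 [0.3659 0.357  0.003 ]
 [0.3674 0.4549 0.003 ]] [0.471  0.4061 0.003 ]
yaw of +y edge-90 0.11703707823097886
-0.8805955497804945
```

```bash
python3 - <<'E'
from h import *
t=cv2.imread('pics/top1.png'); s=cv2.imread('pics/scene1.png')
f=lambda im,u,v,r: cv2.resize(im[v-r:v+r,u-r:u+r],(264,264),interpolation=cv2.INTER_CUBIC)
R1=np.hstack([f(t,411,200,15),f(t,408,229,15),f(t,373,233,15)])
R2=np.hstack([f(s,384,303,22),f(s,352,317,22),f(s,320,292,22)])
cv2.imwrite('pics/c4.png',np.clip(np.vstack([R1,R2])*1.3,0,255))
E
```

```text
[ WARN:0@0.296] global loadsave.cpp:1063 imwrite_ Unsupported depth image for selected encoder is fallbacked to CV_8U.
```

View pics/c4.png

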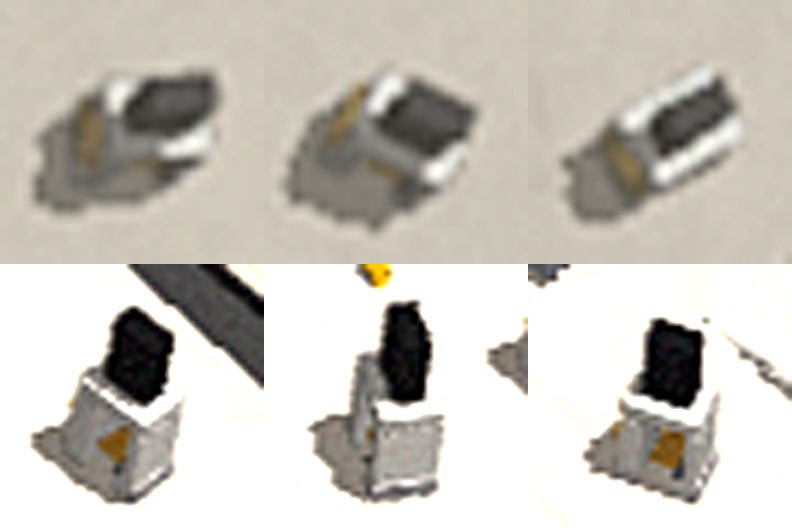

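Carriers A (.542,-.410), B (.449,-.391) and C (.439,-.287) have y-axes at about 95°, 65° and 120°, judged from the tab edges, brass sides and mouths in the crops. The tab heights measured 70 mm as expected. Moving over the knob.

```bash
python3 -c "
from h import *
rel([.572,-.036,.20],np.radians(98))"
```

```text
t 0.1 tcp [0.2225 0.6102 0.2303] alpha 2.792 q6 -0.174 shift [-0.5498 -0.4872  0.0309] turn 1.081
```

Call:
apply_moves([
  [1, [-0.55, -0.487, 0], 1.081],
  [1, [-0.55, -0.487, 0], 1.081],
  [1, [-0.55, -0.487, 0], 1.081],
  [1, [-0.55, -0.487, 0], 1.081],
  [1, [-0.55, -0.487, 0], 1.081],
  [1, [-0.55, -0.487, 0], 1.081],
  [1, [-0.55, -0.487, 0], 1.081],
  [1, [-0.55, -0.487, 0], 1.081],
], grip_force=40)

```text
time_s: 0.9
tcp_pos: [0.4135, 0.257, 0.231]
tool_rot: [-0.0, 0.657, 0.754, -0.0]
contact_force: [1.2, -0.2, -0.1]
finger_gap: 0.0853
grasp_force: 0.0
```

```bash
python3 -c "
from h import *
rel([.572,-.036,.20],np.radians(98))"
```

```text
t 0.9 tcp [0.4135 0.257  0.231 ] alpha 1.708 q6 0.186 shift [-0.3119  0.117   0.031 ] turn -0.003
```

Call:
apply_moves([
  [0.7, [-0.312, 0.117, 0.031], 0],
  [0.7, [-0.312, 0.117, 0.031], 0],
  [0.7, [-0.312, 0.117, 0.031], 0],
  [0.7, [-0.312, 0.117, 0.031], 0],
  [0.7, [-0.312, 0.117, 0.031], 0],
  [0.7, [-0.312, 0.117, 0.031], 0],
  [0.7, [-0.312, 0.117, 0.031], 0],
  [0.7, [-0.312, 0.117, 0.031], 0],
])

```text
time_s: 1.7
tcp_pos: [0.5735, -0.0374, 0.1993]
tool_rot: [-0.0, 0.658, 0.753, -0.001]
contact_force: [-0.5, 0.5, 0.5]
finger_gap: 0.0601
grasp_force: 0.0
```

```bash
python3 - <<'E'
from h import *
rel([.572,-.036,.12],np.radians(98))
s=shot('scene','s2.png'); t=shot('top','t2.png')
B=blob(s,(292,204,310,222),70); print(B)
E
```

```text
t 1.7 tcp [ 0.5735 -0.0374  0.1993] alpha 1.706 q6 -0.397 shift [ 0.0016 -0.0012  0.0793] turn -0.004
(array([300.27695312, 213.33828125]), np.float64(40.0), array([298.  , 209.25,   5.5 ,   9.25]))
```

Call:
apply_moves([
  [0.7, [0.001, 0, 0.04], 0],
  [0.7, [0.001, 0, 0.08], 0],
  [0.7, [0.001, 0, 0.11], 0],
  [0.7, [0.001, 0, 0.11], 0],
])

```text
time_s: 2.2
tcp_pos: [0.5681, -0.0303, 0.0855]
tool_rot: [-0.005, 0.655, 0.755, -0.002]
contact_force: [-1.1, 0.2, -0.3]
finger_gap: 0.0601
grasp_force: 0.0
```

```bash
python3 - <<'E'
from h import *
rel([.572,-.036,.089],np.radians(98))
s=shot('scene','s3.png'); t=shot('top','t3.png')
S=cv2.imread('pics/s3.png'); cv2.imwrite('pics/c5.png',cv2.resize(S[160:280,230:370],None,fx=5,fy=5,interpolation=cv2.INTER_CUBIC))
E
```

```text
t 2.2 tcp [ 0.5681 -0.0303  0.0855] alpha 1.713 q6 -0.394 shift [-0.0062  0.003  -0.0035] turn 0.002
```

View pics/c5.png

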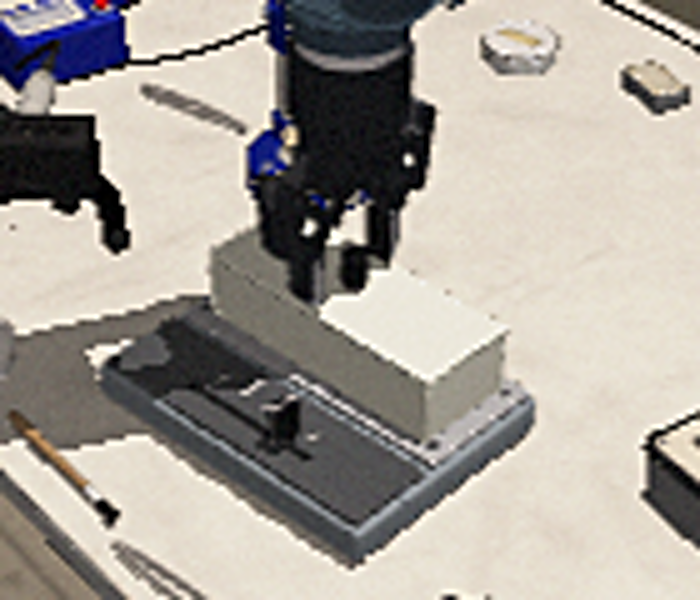

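The fingers straddle the knob (crop 350,268). Settling and centring before closing.

Call:
apply_moves([
  [0.7, [0, 0, -0.003], 0],
  [0.7, [0, 0, -0.003], 0],
])

```text
time_s: 2.5
tcp_pos: [0.5743, -0.0329, 0.0963]
tool_rot: [0.002, 0.656, 0.755, 0.001]
contact_force: [-0.4, 0.1, 0.3]
finger_gap: 0.0599
grasp_force: 0.0
```

```bash
python3 - <<'E'
from h import *
rel([.572,-.036,.089],np.radians(98))
E
```

```text
t 2.5 tcp [ 0.5743 -0.0329  0.0963] alpha 1.711 q6 -0.395 shift [-0.0027 -0.0028  0.0073] turn 0.001
```

Call:
apply_moves([
  [0.7, [0, 0, 0], 0],
  [0.7, [0, 0, 0], 0],
  [0.7, [0, 0, 0], 0],
])

```text
time_s: 2.8
tcp_pos: [0.5726, -0.0328, 0.0936]
tool_rot: [0.0, 0.656, 0.755, 0.0]
contact_force: [-0.2, -0.2, -0.1]
finger_gap: 0.0599
grasp_force: 0.0
```

```bash
python3 - <<'E'
from h import *
rel([.572,-.036,.089],np.radians(98))
E
```

```text
t 2.8 tcp [ 0.5726 -0.0328  0.0936] alpha 1.711 q6 -0.395 shift [-0.0031 -0.001   0.0046] turn 0.0
```

Call:
apply_moves([
  [0.7, [-0.003, -0.001, 0.005], 0],
  [0.7, [-0.003, -0.001, 0.005], 0],
  [0, [-0.003, -0.001, 0.005], 0],
  [0, [-0.003, -0.001, 0.005], 0],
  [0, [-0.003, -0.001, 0.005], 0],
  [0, [-0.003, -0.001, 0.005], 0],
  [0, [-0.003, -0.001, 0.005], 0],
  [0, [-0.003, -0.001, 0.005], 0],
], grip_force=60)

```text
time_s: 3.6
tcp_pos: [0.5718, -0.0358, 0.0884]
tool_rot: [-0.0, 0.656, 0.755, -0.0]
contact_force: [-1.8, 0.2, 2.0]
finger_gap: 0.0158
grasp_force: 58.5
```

Call:
apply_moves([
  [0, [0, 0, -0.02], 0],
  [0, [0, 0, -0.04], 0],
  [0, [0, 0, -0.06], 0],
  [0, [0, 0, -0.08], 0],
  [0, [0, 0, -0.1], 0],
  [0, [0, 0, -0.1], 0],
  [0, [0, 0, -0.1], 0],
])

```text
time_s: 4.3
tcp_pos: [0.5718, -0.0357, 0.1877]
tool_rot: [-0.0, 0.656, 0.755, 0.0]
contact_force: [-0.9, 0.3, -2.1]
finger_gap: 0.0158
grasp_force: 58.7
```

```bash
python3 - <<'E'
from h import *
rel([.471,.406,.19],np.radians(180),half=False)
s=shot('scene','s4.png'); t=shot('top','t4.png')
S=cv2.imread('pics/s4.png'); cv2.imwrite('pics/c6.png',cv2.resize(S[140:290,220:380],None,fx=4,fy=4,interpolation=cv2.INTER_CUBIC))
E
```

```text
t 4.3 tcp [ 0.5718 -0.0357  0.1877] alpha 1.711 q6 -0.4 shift [ 0.4515 -0.0381 -0.0022] turn -1.431
```

View pics/c6.png

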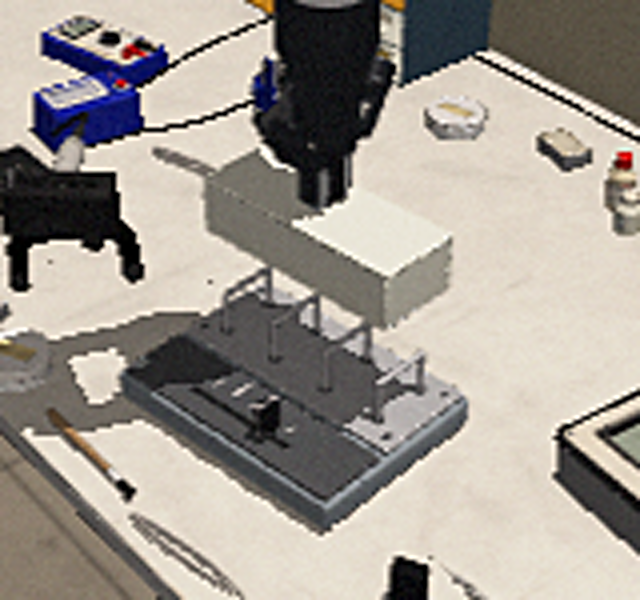

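The cover came up level and clear of the rings, and all four staples are visible. Carrying it to the pad with a quarter turn.

Call:
apply_moves([
  [0, [0.02, 0, -0.02], -0.05],
  [0, [0.05, 0, -0.03], -0.14],
  [0, [0.08, -0.01, -0.03], -0.23],
  [0, [0.11, -0.01, -0.03], -0.32],
  [0, [0.14, -0.01, -0.03], -0.41],
  [0, [0.17, -0.02, -0.03], -0.5],
  [0, [0.2, -0.02, -0.03], -0.59],
  [0, [0.225, -0.02, -0.03], -0.68],
])

```text
time_s: 5.2
tcp_pos: [0.5194, 0.1855, 0.2165]
tool_rot: [-0.001, 0.365, 0.931, -0.001]
contact_force: [0.2, -0.0, -1.9]
finger_gap: 0.0156
grasp_force: 58.8
```

```bash
python3 - <<'E'
from h import *
rel([.471,.406,.2],np.radians(180),half=False)
E
```

```text
t 5.2 tcp [0.5194 0.1855 0.2165] alpha 2.395 q6 -0.687 shift [0.1852 0.1291 0.0166] turn -0.746
```

Call:
apply_moves([
  [0, [0.023, 0.016, 0.0], -0.09],
  [0, [0.046, 0.032, 0.0], -0.19],
  [0, [0.069, 0.048, 0.0], -0.28],
  [0, [0.092, 0.064, 0.0], -0.37],
  [0, [0.115, 0.08, 0.0], -0.47],
  [0, [0.138, 0.096, 0.0], -0.56],
  [0, [0.165, 0.115, 0.0], -0.66],
  [0, [0.185, 0.129, 0.0], -0.746],
])

```text
time_s: 6.0
tcp_pos: [0.4722, 0.406, 0.2163]
tool_rot: [-0.001, 0.0, 1.0, -0.001]
contact_force: [0.3, -0.4, -1.6]
finger_gap: 0.016
grasp_force: 58.9
```

Call:
apply_moves([
  [0, [0, 0, 0], 0],
  [0, [0, 0, 0], 0],
  [0, [0, 0, 0], 0],
])

```text
time_s: 6.3
tcp_pos: [0.4734, 0.4038, 0.2173]
tool_rot: [-0.001, 0.003, 1.0, -0.001]
contact_force: [0.2, 0.3, -1.4]
finger_gap: 0.016
grasp_force: 58.9
```

```bash
python3 - <<'E'
from h import *
rel([.471,.406,.0575],np.radians(180),half=False)
s=shot('scene','s5.png'); t=shot('top','t5.png')
S=cv2.imread('pics/s5.png')[100:250,140:300]; T=cv2.imread('pics/t5.png')[170:290,90:218]
cv2.imwrite('pics/c7.png',np.hstack([cv2.resize(S,(426,400),interpolation=cv2.INTER_CUBIC),cv2.resize(T,(374,400))]))
E
```

```text
t 6.3 tcp [0.4734 0.4038 0.2173] alpha 3.135 q6 -1.04 shift [0.0022 0.0024 0.1598] turn -0.006
```

View pics/c7.png

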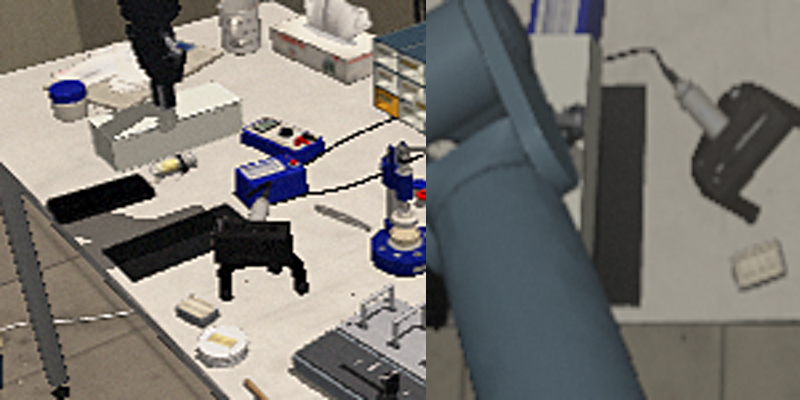

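The cover hangs level and aligned over the pad. Lowering it.

Call:
apply_moves([
  [0, [0.002, 0.002, 0.03], 0],
  [0, [0.002, 0.002, 0.06], 0],
  [0, [0.002, 0.002, 0.09], 0],
  [0, [0.002, 0.002, 0.115], 0],
  [0, [0.002, 0.002, 0.135], 0],
  [0, [0.002, 0.002, 0.145], 0],
  [0, [0.002, 0.002, 0.15], 0],
  [0, [0.002, 0.002, 0.15], 0],
])

```text
time_s: 7.2
tcp_pos: [0.4717, 0.4065, 0.0684]
tool_rot: [0.0, 0.003, 1.0, -0.0]
contact_force: [-0.0, 0.1, -3.0]
finger_gap: 0.016
grasp_force: 59.0
```

```bash
python3 - <<'E'
from h import *
rel([.471,.406,.0575],np.radians(180),half=False)
E
```

```text
t 7.2 tcp [0.4717 0.4065 0.0684] alpha 3.136 q6 -1.036 shift [ 0.0007 -0.0005  0.0109] turn -0.005
```

Call:
apply_moves([
  [0, [0, 0, 0.004], 0],
  [0, [0, 0, 0.008], 0],
  [0, [0, 0, 0.011], 0],
  [0, [0, 0, 0.012], 0],
  [0, [0, 0, 0.012], 0],
])

```text
time_s: 7.7
tcp_pos: [0.4715, 0.4068, 0.0565]
tool_rot: [0.0, 0.002, 1.0, 0.0]
contact_force: [-0.8, -0.5, -0.9]
finger_gap: 0.016
grasp_force: 59.0
```

Call:
apply_moves([
  [0, [0, 0, 0.0015], 0],
  [0, [0, 0, 0.0015], 0],
  [0.5, [0, 0, 0.0015], 0],
  [0.5, [0, 0, 0.0], 0],
  [0.5, [0, 0, 0.0], 0],
  [0.5, [0, 0, 0.0], 0],
  [0.5, [0, 0, -0.03], 0],
  [0.5, [0, 0, -0.07], 0],
])

```text
time_s: 8.5
tcp_pos: [0.4696, 0.4056, 0.1242]
tool_rot: [-0.003, 0.002, 1.0, -0.002]
contact_force: [0.6, -0.3, -0.1]
finger_gap: 0.0426
grasp_force: 0.0
```

```bash
python3 - <<'E'
from h import *
rel([.4392,-.287,.2],np.radians(120))
E
```

```text
t 8.5 tcp [0.4696 0.4056 0.1242] alpha 3.137 q6 -1.036 shift [ 0.0274 -0.693  -0.0735] turn 1.042
```

Call:
apply_moves([
  [0.5, [0, -0.03, -0.05], 0.1],
  [0.5, [0, -0.08, -0.08], 0.2],
  [0.5, [0, -0.12, -0.08], 0.3],
  [0.5, [0, -0.12, -0.08], 0.3],
])

```text
time_s: 8.9
tcp_pos: [0.472, 0.2836, 0.2084]
tool_rot: [0.002, 0.154, 0.988, 0.0]
contact_force: [-0.0, 0.8, 0.3]
finger_gap: 0.0429
grasp_force: 0.0
```

```bash
python3 - <<'E'
from h import *
s=shot('scene','s6.png'); t=shot('top','t6.png')
S=cv2.imread('pics/s6.png')[185:275,240:345]; T=cv2.imread('pics/t6.png')[165:245,245:340]
cv2.imwrite('pics/c8.png',np.vstack([cv2.resize(S,(700,600),interpolation=cv2.INTER_CUBIC)]))
cv2.imwrite('pics/c9.png',cv2.resize(T,(713,600),interpolation=cv2.INTER_CUBIC))
rel([.4392,-.287,.2],np.radians(120))
E
```

```text
t 9.0 tcp [0.4711 0.286  0.2066] alpha 2.835 q6 -0.925 shift [-0.1423 -0.5559  0.0063] turn 0.741
```

View pics/c8.png

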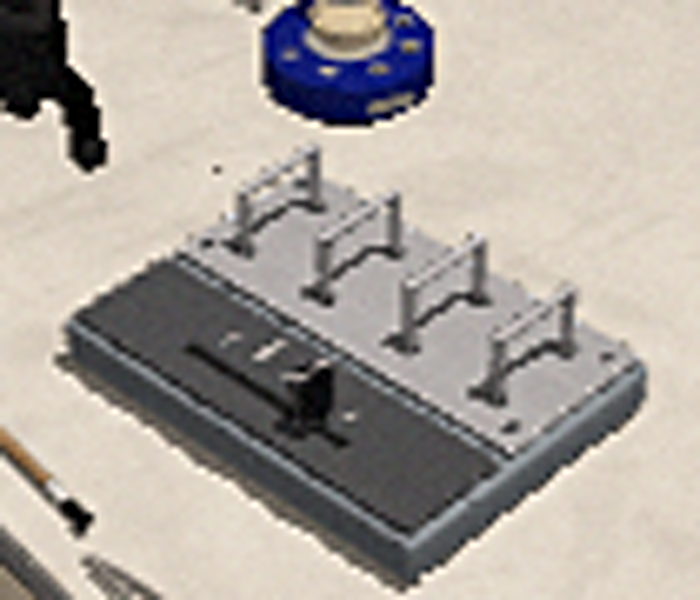

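View pics/c9.png

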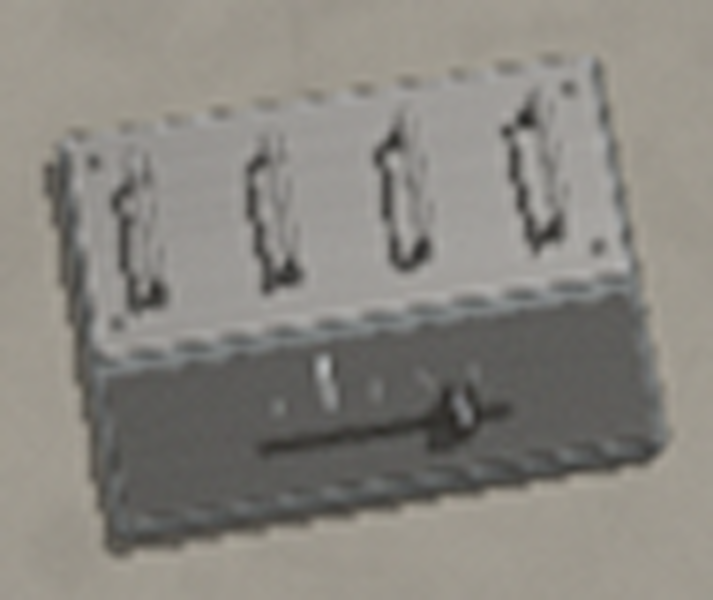

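Both views show the four bars: mids in the scene crop at about (277,173), (357,218), (443,263), (531,316), the deck screws, the fader, and the long mark at top crop (325,382).

```bash
python3 - <<'E'
from h import *
t=load('t6.png'); s=load('s6.png')
S=lambda x,y:((x+.5)/6.667-.5+240,(y+.5)/6.667-.5+185); T=lambda x,y:((x+.5)/7.5-.5+245,(y+.5)/7.5-.5+165)
print('bars scene z.072, top z.072, tri')
for a,b in zip([(531,316),(443,263),(357,218),(277,173)],[(550,165),(415,185),(285,215),(150,230)]):
    P=onz(s,*S(*a),.072);Q=onz(t,*T(*b),.072); print(P.round(4),Q.round(4),tri(s,S(*a),t,T(*b)))
print('screws')
sc=[(95,162),(570,88),(598,245),(118,322)]
Q=np.array([onz(t,*T(*p),.035) for p in sc]); print(Q.round(4),Q.mean(0))
for i,p in ((0,None),):pass
for a,b in (((510,428),(598,245)),((608,357),(570,88)),((205,243),(118,322))): print(tri(s,S(*a),t,T(*b)),onz(s,*S(*a),.035))
d=Q[0]-Q[1];e=Q[3]-Q[2]; f=Q[0]-Q[3]; g=Q[1]-Q[2]
print([np.degrees(np.arctan2(v[1],v[0])).round(2) for v in(d,e,f,g)],[np.linalg.norm(v).round(4) for v in (d,e,f,g)])
print('outer corners z.03')
for p in [(315,578)]: pass
for p in ((405,545),(645,370),(70,325)): print('s',onz(s,*S(*p),.034))
for p in ((100,545),(665,455),(600,62),(60,140)): print('t',onz(t,*T(*p),.034))
print('mark',onz(t,*T(325,382),.034),onz(s,*S(267,350),.034), 'marks scene',onz(s,*S(230,338),.034),onz(s,*S(350,415),.034),'track',onz(t,*T(262,448),.034),onz(t,*T(512,408),.034))
print('fader',tri(t,T(450,420),s,S(313,395)))
E
```

```text
bars scene z.072, top z.072, tri
[ 0.58   -0.1169  0.072 ] [ 0.5786 -0.12    0.072 ] (array([ 0.57766202, -0.11965201,  0.07506411]), np.float64(0.00036700460454830967))
[ 0.5737 -0.0616  0.072 ] [ 0.5712 -0.0654  0.072 ] (array([ 0.57032531, -0.06533689,  0.07589645]), np.float64(0.00026023964658725395))
[ 0.5638 -0.0089  0.072 ] [ 0.5596 -0.0129  0.072 ] (array([ 0.55926198, -0.01330128,  0.07648465]), np.float64(0.0016425428520367334))
[0.5557 0.0446 0.072 ] [0.5543 0.0414 0.072 ] (array([0.55346701, 0.04135406, 0.07489515]), np.float64(0.00026040380853417953))
screws
[[ 0.5922  0.0654  0.035 ]
 [ 0.6207 -0.1317  0.035 ]
 [ 0.5537 -0.1412  0.035 ]
 [ 0.5245  0.0563  0.035 ]] [ 0.57279184 -0.03779278  0.035     ]
(array([ 0.55153878, -0.13997039,  0.03610599]), np.float64(0.004331609338160123)) [ 0.5501837  -0.13840327  0.035     ]
(array([ 0.61915761, -0.13090664,  0.03664697]), np.float64(0.0024711804448866864)) [ 0.61927435 -0.1291608   0.035     ]
(array([0.52192547, 0.05709649, 0.03762467]), np.float64(0.004457693337065499)) [0.52160176 0.06051037 0.035     ]
[np.float64(98.22), np.float64(98.41), np.float64(7.72), np.float64(8.05)] [np.float64(0.1992), np.float64(0.1996), np.float64(0.0683), np.float64(0.0676)]
outer corners z.03
s [ 0.46527201 -0.16676728  0.034     ]
s [ 0.62727054 -0.14598366  0.034     ]
s [0.43354683 0.04956983 0.034     ]
t [0.43268775 0.06403376 0.034     ]
t [ 0.46599712 -0.16566386  0.034     ]
t [ 0.63196253 -0.14456216  0.034     ]
t [0.60209924 0.07994138 0.034     ]
mark [ 0.49837075 -0.02806034  0.034     ] [ 0.49689692 -0.02435543  0.034     ] marks scene [ 0.48833995 -0.00624184  0.034     ] [ 0.49909026 -0.0852847   0.034     ] track [ 0.4714529  -0.00199727  0.034     ] [ 0.48638352 -0.10405623  0.034     ]
fader (array([ 0.48038751, -0.07892129,  0.05128602]), np.float64(0.003854304853089438))
```

Call:
apply_moves([
  [0.5, [-0.07, -0.278, 0], 0.4],
  [0.5, [-0.07, -0.278, 0], 0.4],
  [0.5, [-0.07, -0.278, 0], 0.4],
  [0.5, [-0.07, -0.278, 0], 0.4],
  [0.5, [-0.142, -0.556, 0], 0.741],
  [0.5, [-0.142, -0.556, 0], 0.741],
  [0.5, [-0.142, -0.556, 0], 0.741],
  [0.5, [-0.142, -0.556, 0], 0.741],
])

```text
time_s: 9.8
tcp_pos: [0.4487, -0.1136, 0.2058]
tool_rot: [-0.0, 0.499, 0.867, 0.0]
contact_force: [1.6, -0.4, 0.5]
finger_gap: 0.0428
grasp_force: 0.0
```

Call:
apply_moves([
  [0.5, [0, 0, 0], 0],
  [0.5, [0, 0, 0], 0],
  [0.5, [0, 0, 0], 0],
])

```text
time_s: 10.1
tcp_pos: [0.4489, -0.1113, 0.2056]
tool_rot: [-0.001, 0.498, 0.867, 0.0]
contact_force: [0.0, 0.2, -0.5]
finger_gap: 0.0429
grasp_force: 0.0
```

```bash
python3 - <<'E'
from h import *
rel([.4392,-.287,.12],np.radians(120))
E
```

```text
t 10.1 tcp [ 0.4489 -0.1113  0.2056] alpha 2.098 q6 -1.017 shift [-0.1471 -0.0967  0.0854] turn 0.004
```

Call:
apply_moves([
  [0.5, [-0.04, -0.026, 0.02], 0],
  [0.5, [-0.08, -0.052, 0.04], 0],
  [0.5, [-0.12, -0.079, 0.06], 0],
  [0.5, [-0.14, -0.092, 0.08], 0],
  [0.5, [-0.147, -0.097, 0.085], 0],
  [0.5, [-0.147, -0.097, 0.085], 0],
  [0.5, [-0.147, -0.097, 0.085], 0],
  [0.5, [-0.147, -0.097, 0.085], 0],
])

```text
time_s: 10.9
tcp_pos: [0.4394, -0.2872, 0.1224]
tool_rot: [0.001, 0.498, 0.867, -0.0]
contact_force: [-0.7, 0.4, 0.4]
finger_gap: 0.0429
grasp_force: 0.0
```

```bash
python3 - <<'E'
from h import *
rel([.4392,-.287,.056],np.radians(120))
s=shot('scene','s7.png'); t=shot('top','t7.png')
S=cv2.imread('pics/s7.png')[245:345,280:400]; T=cv2.imread('pics/t7.png')[185:265,350:430]
cv2.imwrite('pics/c10.png',np.hstack([cv2.resize(S,(480,400),interpolation=cv2.INTER_CUBIC),cv2.resize(T,(320,400)) if 0 else cv2.resize(T,(320,320))[:400].repeat(1,0) if 0 else cv2.copyMakeBorder(cv2.resize(T,(320,320)),0,80,0,0,0)]))
E
```

```text
t 10.9 tcp [ 0.4394 -0.2872  0.1224] alpha 2.098 q6 -1.323 shift [ 0.0004 -0.0001  0.0664] turn 0.004
```

View pics/c10.png

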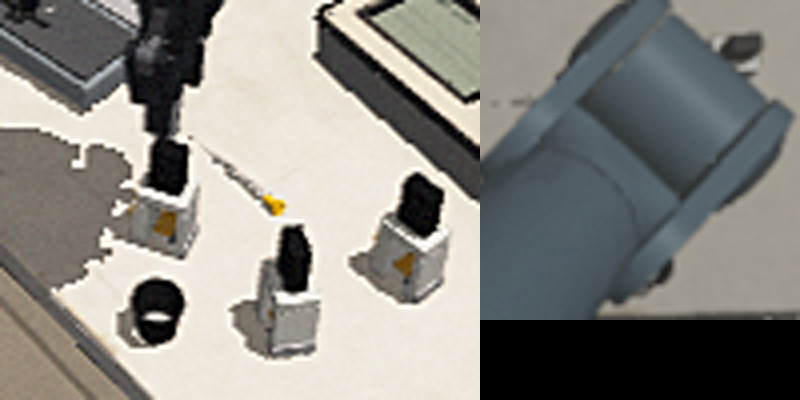

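The gripper sits centred above carrier C's tab (crop 168,165). Descend and grip.

Call:
apply_moves([
  [0.5, [0, 0, 0.02], 0],
  [0.5, [0, 0, 0.045], 0],
  [0.5, [0, 0, 0.065], 0],
  [0.5, [0, 0, 0.065], 0],
  [0.5, [0, 0, 0.065], 0],
  [0.5, [0, 0, 0.065], 0],
])

```text
time_s: 11.6
tcp_pos: [0.4394, -0.2891, 0.0579]
tool_rot: [0.001, 0.499, 0.866, -0.0]
contact_force: [0.1, 0.6, 0.7]
finger_gap: 0.0426
grasp_force: 0.0
```

Call:
apply_moves([
  [0, [0, 0, 0], 0],
  [0, [0, 0, 0], 0],
  [0, [0, 0, 0], 0],
  [0, [0, 0, 0], 0],
  [0, [0, 0, 0], 0],
], grip_force=50)

```text
time_s: 12.1
tcp_pos: [0.439, -0.2891, 0.0573]
tool_rot: [0.001, 0.499, 0.866, -0.0]
contact_force: [-0.7, 1.4, 6.3]
finger_gap: 0.0132
grasp_force: 49.8
```

Call:
apply_moves([
  [0, [0, 0, -0.02], 0],
  [0, [0, 0, -0.05], 0],
  [0, [0, 0, -0.08], 0],
  [0, [0, 0, -0.11], 0],
  [0, [0, 0, -0.13], 0],
  [0, [0, 0, -0.13], 0],
])

```text
time_s: 12.7
tcp_pos: [0.4397, -0.2897, 0.1892]
tool_rot: [0.003, 0.499, 0.866, -0.001]
contact_force: [0.2, -0.3, -0.1]
finger_gap: 0.0129
grasp_force: 49.0
```

```bash
python3 - <<'E'
from h import *
rel([.5806,-.1187,.19],np.radians(98.1))
rel([.5574,.0447,.19],np.radians(98.1))
E
```

```text
t 12.7 tcp [ 0.4397 -0.2897  0.1892] alpha 2.096 q6 -1.323 shift [ 0.0774  0.2077 -0.0009] turn 0.384
t 12.7 tcp [ 0.4397 -0.2897  0.1892] alpha 2.096 q6 -1.323 shift [ 0.2304  0.2695 -0.0017] turn 0.384
```

Call:
apply_moves([
  [0, [0.029, 0.034, 0], 0.05],
  [0, [0.058, 0.067, 0], 0.1],
  [0, [0.087, 0.101, 0], 0.15],
  [0, [0.116, 0.135, 0], 0.2],
  [0, [0.145, 0.169, 0], 0.25],
  [0, [0.174, 0.202, 0], 0.3],
  [0, [0.203, 0.236, 0], 0.35],
  [0, [0.23, 0.27, 0], 0.384],
])

```text
time_s: 13.5
tcp_pos: [0.5559, 0.0479, 0.1839]
tool_rot: [-0.001, 0.656, 0.755, -0.001]
contact_force: [-0.1, -0.5, -1.9]
finger_gap: 0.0135
grasp_force: 49.1
```

Call:
apply_moves([
  [0, [0, 0, 0.02], 0],
  [0, [0, 0, 0.03], 0],
  [0, [0, 0, 0.03], 0],
  [0, [0, 0, 0.03], 0],
  [0, [0, 0, 0.03], 0],
])

```text
time_s: 14.0
tcp_pos: [0.557, 0.045, 0.1568]
tool_rot: [0.0, 0.656, 0.755, 0.0]
contact_force: [-0.1, 0.2, -0.6]
finger_gap: 0.0135
grasp_force: 49.2
```

```bash
python3 - <<'E'
from h import *
rel([.5574,.0447,.138],np.radians(98.1)); print(robot.get_state()['contact_force'])
s=shot('scene','s8.png'); t=shot('top','t8.png')
S=cv2.imread('pics/s8.png')[150:270,210:345]; T=cv2.imread('pics/t8.png')[165:245,245:340]
cv2.imwrite('pics/c11.png',np.hstack([cv2.resize(S,(540,480),interpolation=cv2.INTER_CUBIC),cv2.copyMakeBorder(cv2.resize(T,(258,217)),0,263,0,0,0)]))
E
```

```text
t 14.0 tcp [0.557  0.045  0.1568] alpha 1.71 q6 -0.262 shift [-0.0004  0.0003  0.0188] turn -0.002
[-0.07798174  0.22253525 -0.55371204]
```

View pics/c11.png

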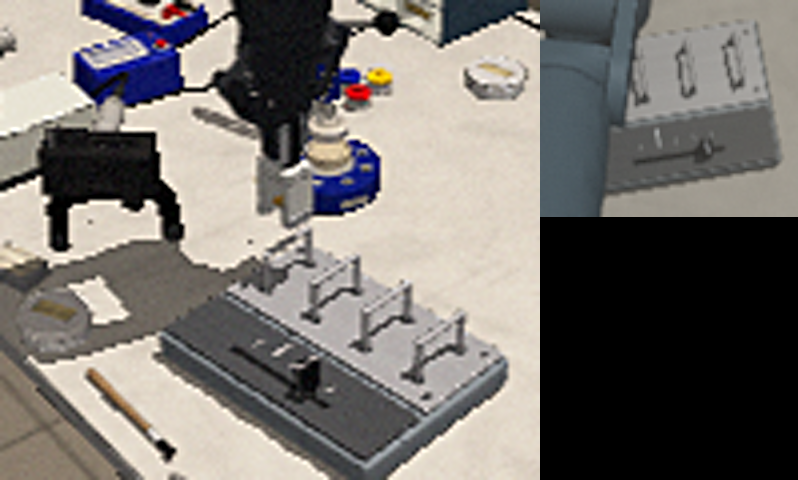

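The carrier hangs upright above ring 4 (crop 285,195). Checking its offset against the predicted outline numerically.

```bash
python3 - <<'E'
from h import *
s=load('s8.png'); o=load('s6.png')
D=cv2.absdiff(s['pixels'],o['pixels']).max(2)
g=cv2.cvtColor(s['pixels'],cv2.COLOR_RGB2GRAY)
print('gray rows 186..209, cols 270..292')
for v in range(188,210): print(v,' '.join('%3d'%x for x in g[v,270:294]),'|',''.join('#' if x>25 else '.' for x in D[v,270:294]))
_,R,a=pose(); p=robot.get_state()['tcp_pos']; ex=np.array([.99,.141,0]); ey=np.array([-.141,.99,0])
for z in (p[2]-.0573,p[2]-.0573+.052):
    for sx,sy in((-1,-1),(-1,1),(1,1),(1,-1)): print(round(z,3),sx,sy,np.round(proj(s,[p[0],p[1],z]+ex*.014*sx+ey*.02*sy),1))
z=p[2]-.0573
print('mouth edges front',[np.round(proj(s,[p[0],p[1],z]-ex*.014+ey*.008*q),1) for q in(-1,1)])
E
```

```text
gray rows 186..209, cols 270..292
188 208 205 207 215 232 150  39  10   6  25 101 102  37   6   0 126  64 193 199 204 199 200 207 206 | ....#############.......
189 214 215 213 221 140 138  98  36   9  18  98  99  40   0   9  48  87  85 139 175 203 187 194 211 | ....###########.........
190 213 214 213 225 153 108 107 107  78  92 100  91  28   0   6 231 254 144  88  99  83 121 120 124 | ....#############.......
191 211 213 216 228 139  92 115 121 111  99  65   7   0  93 232 240 244 199 134  90  98 107 116 123 | ....#############.......
192 215 219 223 228 134 102 104 100 119 110  97 163 242 251 252 137 123 157 175 170 149 131 142 150 | ....#####.#######.......
193 214 217 214 224 140  94  94 113 105 102 199 246 254 208 150 128 114 127 130 165 184 189 194 194 | ....#####.########......
194 212 205 210 197 122  98 108  85  93  93  90 116 113 115 144 101  93 137  54  12  38  50  49  24 | ....#####.#########.....
195 209 212 222 201 123  96 107 106 107  86  94 105 116 117 132 144 149 149 180 197 115  33  28  33 | ....#####.########......
196 220 219 223 235 138 103 104 110 108 110 101  9
[... 1284 characters left out ...]
221 207 212 218 223 217 217 217 217 | ..........#####.........
207 213 215 212 217 212 213 216 220 214 218 227 203 162 226 190 203 197 137 203 219 215 216 218 220 | ............#...........
208 217 219 213 213 219 221 218 219 223 221 225 235 243 177 191 168  80  84 208 221 221 217 219 216 | .............#..........
209 219 222 219 224 218 216 219 221 226 228 238 170  79  61 145 176 124 103 210 225 219 218 219 216 | ............##..........
0.1 -1 -1 [282.6 207.7]
0.1 -1 1 [273.9 202.7]
0.1 1 1 [279.9 199.2]
0.1 1 -1 [288.6 204. ]
0.152 -1 -1 [282.3 194.2]
0.152 -1 1 [273.4 189.4]
0.152 1 1 [279.6 185.9]
0.152 1 -1 [288.5 190.6]
mouth edges front [array([279.9, 206.2]), array([276.4, 204.2])]
```

Outline fits the prediction within about 0.3 px, so the carrier is centred over the bar. Lowering onto ring 4.

Call:
apply_moves([
  [0, [0, 0, 0.01], 0],
  [0, [0, 0, 0.02], 0],
  [0, [0, 0, 0.028], 0],
  [0, [0, 0, 0.034], 0],
  [0, [0, 0, 0.038], 0],
  [0, [0, 0, 0.042], 0],
  [0, [0, 0, 0.045], 0],
  [0, [0, 0, 0.045], 0],
])

```text
time_s: 14.9
tcp_pos: [0.5573, 0.0455, 0.1116]
tool_rot: [0.001, 0.655, 0.755, 0.0]
contact_force: [0.1, -2.6, 0.8]
finger_gap: 0.0131
grasp_force: 49.6
```

Call:
apply_moves([
  [0, [0, 0, 0.004], 0],
  [0, [0, 0, 0.008], 0],
  [0, [0, 0, 0.012], 0],
  [0, [0, 0, 0.015], 0],
  [0, [0, 0, 0.018], 0],
  [0, [0, 0, 0.02], 0],
  [0, [0, 0, 0.02], 0],
  [0, [0, 0, 0.02], 0],
])

```text
time_s: 15.7
tcp_pos: [0.5563, 0.0463, 0.0923]
tool_rot: [-0.001, 0.655, 0.755, -0.0]
contact_force: [-4.7, 0.2, 9.9]
finger_gap: 0.0135
grasp_force: 50.9
```

Call:
apply_moves([
  [0, [0, 0, 0.002], 0],
  [0, [0, 0, 0.003], 0],
  [0, [0, 0, 0.003], 0],
])

```text
time_s: 16.0
tcp_pos: [0.5574, 0.0463, 0.0922]
tool_rot: [-0.001, 0.655, 0.755, -0.0]
contact_force: [-12.5, 1.1, 25.2]
finger_gap: 0.0135
grasp_force: 53.3
```

Hard stop at the deck height. Release and go up.

Call:
apply_moves([
  [0, [0, 0, -0.003], 0],
  [0.5, [0, 0, -0.003], 0],
  [0.5, [0, 0, -0.003], 0],
  [0.5, [0, 0, -0.003], 0],
  [0.5, [0, 0, -0.025], 0],
  [0.5, [0, 0, -0.06], 0],
  [0.5, [0, 0, -0.1], 0],
  [0.5, [0, 0, -0.1], 0],
])

```text
time_s: 16.8
tcp_pos: [0.5604, 0.0455, 0.1945]
tool_rot: [0.005, 0.656, 0.755, 0.003]
contact_force: [0.1, -0.2, 1.1]
finger_gap: 0.0427
grasp_force: 0.0
```

```bash
python3 - <<'E'
from h import *
rel([.4489,-.3912,.18],np.radians(65))
s=shot('scene','s9.png')
B=blob(s,(255,180,285,215),50); P=onz(s,*B[0],.105); print(B,P)
for q in(([.5574,.0447]),([.556,.0446])): print(proj(s,[*q,.105]))
print('carriers',[(blob(s,w,70)[0]) for w in((374,284,396,312),(342,295,364,326))])
E
```

```text
t 16.8 tcp [0.5604 0.0455 0.1945] alpha 1.712 q6 -0.262 shift [-0.4167 -0.172   0.0137] turn 0.577
(array([281.21523915, 197.95981646]), np.float64(112.375), array([277.25, 186.  ,   7.75,  22.  ])) [0.57148547 0.06400014 0.105     ]
(np.float64(281.3234069828024), np.float64(202.10960463112298))
(np.float64(280.99742633866987), np.float64(202.2776217229865))
carriers [array([384.56268046, 296.03212223]), array([352.97001121, 309.5629204 ])]
```

Call:
apply_moves([
  [0.5, [-0.417, -0.172, 0], 0.577],
  [0.5, [-0.417, -0.172, 0], 0.577],
  [0.5, [-0.417, -0.172, 0], 0.577],
  [0.5, [-0.417, -0.172, 0], 0.577],
  [0.5, [-0.417, -0.172, 0], 0.577],
  [0.5, [-0.417, -0.172, 0], 0.577],
  [0.5, [-0.417, -0.172, 0], 0.577],
  [0.5, [-0.417, -0.172, 0], 0.577],
])

```text
time_s: 17.65
tcp_pos: [0.4562, -0.3429, 0.1864]
tool_rot: [-0.001, 0.843, 0.537, -0.0]
contact_force: [0.1, -0.6, -0.5]
finger_gap: 0.0429
grasp_force: 0.0
```

```bash
python3 - <<'E'
from h import *
s=robot.get_state()
rel([.4489,-.3912,.12],np.radians(65))
E
```

```text
t 17.65 tcp [ 0.4562 -0.3429  0.1864] alpha 1.134 q6 -0.407 shift [-0.047   0.0139  0.0663] turn -0.0
```

Call:
apply_moves([
  [0.5, [-0.03, 0.008, 0.02], 0],
  [0.5, [-0.047, 0.014, 0.05], 0],
  [0.5, [-0.047, 0.014, 0.066], 0],
  [0.5, [-0.047, 0.014, 0.066], 0],
  [0.5, [-0.047, 0.014, 0.066], 0],
  [0.5, [-0.047, 0.014, 0.066], 0],
])

```text
time_s: 18.25
tcp_pos: [0.4515, -0.3898, 0.1236]
tool_rot: [0.001, 0.843, 0.538, 0.0]
contact_force: [0.7, -0.5, -0.1]
finger_gap: 0.0426
grasp_force: 0.0
```

```bash
python3 - <<'E'
from h import *
s=robot.get_state()
rel([.4489,-.3912,.057],np.radians(65))
im=shot('scene','s10.png'); g=cv2.cvtColor(im['pixels'],cv2.COLOR_RGB2GRAY)
for v in range(286,312): print(v,' '.join('%3d'%x for x in g[v,336:370]))
E
```

```text
t 18.25 tcp [ 0.4515 -0.3898  0.1236] alpha 1.136 q6 -0.468 shift [-0.0023 -0.0019  0.0666] turn 0.002
286  98  69  22   1  14  72  29  20  22  19  20  26   3   0 251 250 236 238 234 234 233 237 237 237 234 241 254 129   0  11   5   3  98 149
287 171 167 133 122 218 177  69  12  26  25  14  32  54  39 176 243 238 230 230 235 235 235 235 237 236 241 254 126   0  14  11   3 108 143
288 156  94 200 227 248 181  60   8  18  17  22  95 117  61 176 236 232 234 237 237 234 236 234 236 237 239 254 129   0   2   5   4 131 119
289 252 159  95  98 183  97  13  14  24  23  21 101 116  32 229 244 238 239 238 236 236 237 236 237 234 238 253 186  45   6   5  32 134 120
290 240 251 255 159 143  95  20  17  21  18  36  94 118  27 242 246 240 239 238 237 239 237 236 237 237 238 248 180  44   0   8  22 127  85
291 239 240 245 254 174  66  21   6  31  19  59  99 116  79 242 244 236 238 238 240 237 238 238 234 237 239 245 255 193  50   0  58 122 169
292 237 239 240 246 255 186  43   5  21  15  59 107 110  48 239 243 239 237 236 237 239 238 235 237 234 235 240 252 177  43   0  83 121 221
293 236 235 238 2
[... 1942 characters left out ...]

307 236 235 235 237 238 239 237 236 234 236 238 240 255 145  10   0  22  31  29  19   6 116 249 243 239 238 238 235 235 236 235 237 244 246
308 238 239 238 239 239 237 237 236 239 237 245 249 255 150  10  10  16  25  27  25  16   0 245 245 237 238 239 237 235 236 241 247 254 156
309 239 238 239 236 236 236 238 239 239 249 223 166 186  79   1   8  11  12  20   1   5  36 246 246 238 238 237 237 236 239 247 155  94 107
310 237 238 239 238 238 237 236 237 246 175 104 103 120  44   2  10   0  21  23  20   1  38 248 243 238 234 235 233 236 239 249 159 103 112
311 240 238 238 239 237 236 238 241 252 166 106 117  96  32   5   4   9  12  13  14   0 110 249 242 237 237 236 238 236 238 247 156  97 109
```

Call:
apply_moves([
  [0.5, [-0.002, -0.002, 0.02], 0],
  [0.5, [-0.002, -0.002, 0.045], 0],
  [0.5, [-0.002, -0.002, 0.066], 0],
  [0.5, [-0.002, -0.002, 0.066], 0],
  [0.5, [-0.002, -0.002, 0.066], 0],
  [0.5, [-0.002, -0.002, 0.066], 0],
])

```text
time_s: 18.9
tcp_pos: [0.449, -0.3921, 0.0584]
tool_rot: [0.002, 0.843, 0.538, 0.0]
contact_force: [-0.2, 0.2, 0.7]
finger_gap: 0.0429
grasp_force: 0.0
```

Call:
apply_moves([
  [0, [0, 0, 0], 0],
  [0, [0, 0, 0], 0],
  [0, [0, 0, 0], 0],
  [0, [0, 0, 0], 0],
  [0, [0, 0, 0], 0],
])

```text
time_s: 19.4
tcp_pos: [0.4486, -0.3919, 0.0576]
tool_rot: [0.001, 0.843, 0.537, 0.0]
contact_force: [0.2, -0.3, 6.2]
finger_gap: 0.0132
grasp_force: 49.0
```

Call:
apply_moves([
  [0, [0, 0, -0.02], 0],
  [0, [0, 0, -0.05], 0],
  [0, [0, 0, -0.08], 0],
  [0, [0, 0, -0.11], 0],
  [0, [0, 0, -0.13], 0],
  [0, [0, 0, -0.13], 0],
])

```text
time_s: 20.0
tcp_pos: [0.4491, -0.3926, 0.1896]
tool_rot: [0.003, 0.843, 0.537, 0.0]
contact_force: [0.2, -0.4, -1.1]
finger_gap: 0.0131
grasp_force: 49.5
```

```bash
python3 - <<'E'
from h import *
rel([.5645,-.0094,.19],np.radians(98.1))
E
```

```text
t 20.0 tcp [ 0.4491 -0.3926  0.1896] alpha 1.135 q6 -0.472 shift [ 0.3961 -0.0572 -0.0019] turn -0.577
```

Call:
apply_moves([
  [0, [0.04, -0.006, 0], -0.07],
  [0, [0.085, -0.012, 0], -0.14],
  [0, [0.13, -0.019, 0], -0.21],
  [0, [0.175, -0.025, 0], -0.28],
  [0, [0.22, -0.031, 0], -0.35],
  [0, [0.265, -0.038, 0], -0.42],
  [0, [0.31, -0.044, 0], -0.49],
  [0, [0.355, -0.051, 0], -0.54],
])

```text
time_s: 20.8
tcp_pos: [0.5508, -0.0458, 0.1842]
tool_rot: [-0.001, 0.669, 0.744, -0.001]
contact_force: [0.5, -0.1, -0.9]
finger_gap: 0.0133
grasp_force: 49.5
```

```bash
python3 - <<'E'
from h import *
rel([.5645,-.0094,.157],np.radians(98.1))
E
```

```text
t 20.8 tcp [ 0.5508 -0.0458  0.1842] alpha 1.677 q6 -0.394 shift [0.0347 0.0175 0.0271] turn -0.035
```

Call:
apply_moves([
  [0, [0.02, 0.01, 0.01], -0.035],
  [0, [0.035, 0.0175, 0.02], -0.035],
  [0, [0.035, 0.0175, 0.027], -0.035],
  [0, [0.035, 0.0175, 0.027], -0.035],
  [0, [0.035, 0.0175, 0.027], -0.035],
  [0, [0.035, 0.0175, 0.027], -0.035],
  [0, [0.035, 0.0175, 0.027], -0.035],
])

```text
time_s: 21.5
tcp_pos: [0.5656, -0.012, 0.1598]
tool_rot: [0.0, 0.657, 0.754, 0.0]
contact_force: [-0.5, -0.2, -1.7]
finger_gap: 0.0133
grasp_force: 49.4
```

```bash
cat > chk.py <<'E'
from h import *
import sys
x,y,zg,u0,u1,v0,v1=map(float,sys.argv[1:8]); u0,u1,v0,v1=map(int,(u0,u1,v0,v1))
rel([x,y,.15],np.radians(98.1)); p=robot.get_state()['tcp_pos']
s=shot('scene',sys.argv[8]); o=load('s6.png'); g=cv2.cvtColor(s['pixels'],cv2.COLOR_RGB2GRAY)
ex=np.array([.99,.141,0]); ey=np.array([-.141,.99,0]); z=p[2]-zg
for sx,sy in((-1,-1),(-1,1),(1,1),(1,-1)): print(sx,sy,np.round(proj(s,[p[0],p[1],z]+ex*.014*sx+ey*.02*sy),1))
print('mouth front',[np.round(proj(s,[p[0],p[1],z]-ex*.014+ey*.008*q),1) for q in(-1,1)])
print('cols',u0)
for v in range(v0,v1): print(v,' '.join('%3d'%q for q in g[v,u0:u1]))
E
python3 chk.py .5645 -.0094 .0576 284 308 200 222 s11.png
```

```text
t 21.5 tcp [ 0.5656 -0.012   0.1598] alpha 1.709 q6 -0.359 shift [ 0.0027 -0.0007  0.0098] turn -0.004
-1 -1 [295.7 214.4]
-1 1 [286.6 209.3]
1 1 [292.6 205.5]
1 -1 [301.8 210.6]
mouth front [array([293. , 212.9]), array([289.3, 210.8])]
cols 284
200  50  25   8  94 109 101  91 103 104  91 133 254 202 140 125 149 188 173  58 207 219 213 212 215
201  48  16   6  92 109 109 106 109  94 106  94 111 121 140  92 126 135 156 216 224 215 207 210 212
202  48  33  11  89 105 107 105 105 110  83  86 137 128 129 139 143 140 148 205 216 214 215 212 212
203  34 231 250 170 107 105 107 106 107 111 103  94 134 141 139 138 132 150 210 215 214 215 213 212
204  30 221 238 165 104 103 110 109 113 109 104 113 144 140 133 137 134 147 216 222 217 213 216 220
205   9 167 239 170 102  97 104 113  62 111 105 114 137 144 140 140 132 150 214 220 218 216 216 221
206   0  88 125  96  95 109 109  90  68  59 100 124 132 138 134 136 134 150 213 224 221 219 218 218
207  37  99 112 104  93 108 104  87  68  59  98 117 136 140 142 141 132 147 215 224 220 216 217 221
208 116 126 112  81  90 101 103  94 171  80  85 121 1
[... 646 characters left out ...]

215 100 107 103 110  63  53 167 189 179 179 131 114 193 176  76  72 201 215 205 209 209 206 211 206
216 104 107 111 115  58  68  66  57 172 144  87  66 111 214 154  93 203 214 213 209 208 210 209 209
217 114 110 103  99  57  73  75  55  70  80  76 100 165 185 116  90 206 220 212 207 213 211 212 212
218 105  97  84  75  59  72  74  83  88 113 177 183 184 182 121  91 173 210 214 218 219 213 216 219
219  98  87  74  70  61  72  85  89  96 175 184 182 178 182 119 100 166 208 189 212 220 215 214 215
220  77  72  97  59 219 202 137 175 184 181 176 178 181 189 123 103 169 173 173 182 198 218 213 215
221  74  75  75  65  75  71 167 181 180 178 176 181 187 196 127 107 174 180 178 174 172 183 204 219
```

Call:
apply_moves([
  [0, [0.0025, -0.0005, 0.01], 0],
  [0, [0.0025, -0.0005, 0.02], 0],
  [0, [0.0025, -0.0005, 0.028], 0],
  [0, [0.0025, -0.0005, 0.034], 0],
  [0, [0.0025, -0.0005, 0.04], 0],
  [0, [0.0025, -0.0005, 0.045], 0],
  [0, [0.0025, -0.0005, 0.048], 0],
  [0, [0.0025, -0.0005, 0.048], 0],
])

```text
time_s: 22.35
tcp_pos: [0.5649, -0.0091, 0.1114]
tool_rot: [0.001, 0.656, 0.755, -0.0]
contact_force: [-0.2, -2.0, 0.6]
finger_gap: 0.0131
grasp_force: 49.7
```

Call:
apply_moves([
  [0, [0, 0, 0.004], 0],
  [0, [0, 0, 0.008], 0],
  [0, [0, 0, 0.012], 0],
  [0, [0, 0, 0.015], 0],
  [0, [0, 0, 0.018], 0],
  [0, [0, 0, 0.02], 0],
  [0, [0, 0, 0.022], 0],
  [0, [0, 0, 0.022], 0],
])

```text
time_s: 23.15
tcp_pos: [0.5646, -0.0085, 0.0926]
tool_rot: [-0.001, 0.656, 0.755, -0.001]
contact_force: [-11.4, 1.2, 23.0]
finger_gap: 0.013
grasp_force: 53.1
```

Call:
apply_moves([
  [0, [0, 0, -0.003], 0],
  [0.5, [0, 0, -0.003], 0],
  [0.5, [0, 0, -0.003], 0],
  [0.5, [0, 0, -0.003], 0],
  [0.5, [0, 0, -0.025], 0],
  [0.5, [0, 0, -0.06], 0],
  [0.5, [0, 0, -0.1], 0],
  [0.5, [0, 0, -0.1], 0],
])

```text
time_s: 23.95
tcp_pos: [0.5682, -0.0095, 0.1956]
tool_rot: [0.005, 0.656, 0.755, 0.003]
contact_force: [0.9, 0.7, 0.6]
finger_gap: 0.0428
grasp_force: 0.0
```

```bash
python3 - <<'E'
from h import *
rel([.5424,-.4095,.18],np.radians(95))
s=shot('scene','s12.png')
print(blob(s,(374,284,396,312),70)[0])
E
```

```text
t 23.95 tcp [ 0.5682 -0.0095  0.1956] alpha 1.71 q6 -0.355 shift [-0.3925 -0.0811  0.0163] turn 0.052
[384.56455116 296.03100869]
```

Call:
apply_moves([
  [0.5, [-0.392, -0.081, 0], 0],
  [0.5, [-0.392, -0.081, 0], 0],
  [0.5, [-0.392, -0.081, 0], 0],
  [0.5, [-0.392, -0.081, 0], 0],
  [0.5, [-0.392, -0.081, 0], 0],
  [0.5, [-0.392, -0.081, 0], 0],
  [0.5, [-0.392, -0.081, 0], 0],
  [0.5, [-0.392, -0.081, 0], 0],
])

```text
time_s: 24.8
tcp_pos: [0.5375, -0.4094, 0.187]
tool_rot: [-0.002, 0.656, 0.754, 0.0]
contact_force: [-0.0, -0.6, 0.1]
finger_gap: 0.0431
grasp_force: 0.0
```

```bash
python3 - <<'E'
from h import *
rel([.5424,-.4095,.12],np.radians(98))
E
```

```text
t 24.8 tcp [ 0.5375 -0.4094  0.187 ] alpha 1.709 q6 -0.957 shift [-0.001   0.0049  0.067 ] turn -0.001
```

Call:
apply_moves([
  [0.5, [0, 0.002, 0.03], 0],
  [0.5, [0, 0.002, 0.06], 0],
  [0.5, [0, 0.002, 0.067], 0],
  [0.5, [0, 0.002, 0.067], 0],
  [0.5, [0, 0.002, 0.067], 0],
  [0.5, [0, 0.002, 0.067], 0],
])

```text
time_s: 25.4
tcp_pos: [0.5416, -0.4082, 0.1244]
tool_rot: [0.002, 0.656, 0.755, -0.0]
contact_force: [-0.1, -0.4, 0.5]
finger_gap: 0.0427
grasp_force: 0.0
```

```bash
python3 - <<'E'
from h import *
rel([.5424,-.4095,.0575],np.radians(98))
E
```

```text
t 25.4 tcp [ 0.5416 -0.4082  0.1244] alpha 1.71 q6 -0.952 shift [-0.0012  0.0005  0.0669] turn -0.0
```

Call:
apply_moves([
  [0.5, [-0.001, 0, 0.02], 0],
  [0.5, [-0.001, 0, 0.045], 0],
  [0.5, [-0.001, 0, 0.066], 0],
  [0.5, [-0.001, 0, 0.066], 0],
  [0.5, [-0.001, 0, 0.066], 0],
  [0.5, [-0.001, 0, 0.066], 0],
])

```text
time_s: 26.0
tcp_pos: [0.542, -0.4097, 0.0588]
tool_rot: [0.002, 0.656, 0.755, -0.0]
contact_force: [1.1, -0.1, 0.3]
finger_gap: 0.0425
grasp_force: 0.0
```

Call:
apply_moves([
  [0, [0, 0, 0], 0],
  [0, [0, 0, 0], 0],
  [0, [0, 0, 0], 0],
  [0, [0, 0, 0], 0],
  [0, [0, 0, 0], 0],
])

```text
time_s: 26.5
tcp_pos: [0.5412, -0.4093, 0.0577]
tool_rot: [0.001, 0.656, 0.755, -0.0]
contact_force: [-1.6, 0.5, 6.1]
finger_gap: 0.0134
grasp_force: 49.4
```

Call:
apply_moves([
  [0, [0, 0, -0.02], 0],
  [0, [0, 0, -0.05], 0],
  [0, [0, 0, -0.08], 0],
  [0, [0, 0, -0.11], 0],
  [0, [0, 0, -0.13], 0],
  [0, [0, 0, -0.13], 0],
])

```text
time_s: 27.1
tcp_pos: [0.5422, -0.41, 0.1901]
tool_rot: [0.003, 0.656, 0.755, -0.0]
contact_force: [0.6, -0.3, -1.1]
finger_gap: 0.0132
grasp_force: 49.0
```

```bash
python3 - <<'E'
from h import *
rel([.5733,-.063,.185],np.radians(98.1))
E
```

```text
t 27.1 tcp [ 0.5422 -0.41    0.1901] alpha 1.71 q6 -0.953 shift [0.3394 0.0789 0.0035] turn -0.002
```

Call:
apply_moves([
  [0, [0.035, 0.01, 0], 0],
  [0, [0.075, 0.021, 0], 0],
  [0, [0.115, 0.032, 0], 0],
  [0, [0.155, 0.043, 0], 0],
  [0, [0.195, 0.054, 0], 0],
  [0, [0.235, 0.065, 0], 0],
  [0, [0.265, 0.073, 0.01], 0],
  [0, [0.284, 0.078, 0.02], 0],
])

```text
time_s: 27.9
tcp_pos: [0.5778, -0.1138, 0.1641]
tool_rot: [-0.001, 0.656, 0.755, -0.0]
contact_force: [-0.5, -0.8, -0.7]
finger_gap: 0.0133
grasp_force: 49.0
```

Call:
apply_moves([
  [0, [0, 0, 0.01], 0],
  [0, [0, 0, 0.01], 0],
  [0, [0, 0, 0.01], 0],
  [0, [0, 0, 0.01], 0],
])

```text
time_s: 28.3
tcp_pos: [0.5788, -0.1177, 0.1565]
tool_rot: [0.0, 0.657, 0.754, 0.0]
contact_force: [-0.0, -0.2, -1.5]
finger_gap: 0.0133
grasp_force: 49.0
```

```bash
python3 chk.py .5803 -.118 .0577 308 336 212 240 s13.png
```

```text
t 28.3 tcp [ 0.5788 -0.1177  0.1565] alpha 1.708 q6 -0.53 shift [-0.0005  0.0014  0.0065] turn -0.004
-1 -1 [321.5 230.4]
-1 1 [311.4 224.6]
1 1 [317.4 220.5]
1 -1 [327.6 226.1]
mouth front [array([318.4, 228.6]), array([314.4, 226.3])]
cols 308
212 212 210 215 219 225 144 113 117 110 107 106  87 104  41   0   0  25 218 237 232 222 222 219 216 217 220 217 219
213 210 210 214 213 224 143  95 103 123 116 109 104  44   0   0  99 232 242 240 203 216 217 212 217 219 222 220 221
214 211 216 215 218 204 130  96 101 100 108 123  99 238 212 121 231 248 197 134 128 211 224 217 224 219 215 219 217
215 211 210 213 225 159 101 107 102 110 105 100 132 220 251 247 253 176 127 173 133 190 219 224 221 218 217 214 218
216 216 213 217 229 158 104  99 102 113  99 112 100  93 126 183 135 117 125  93 122 213 227 222 217 218 216 216 218
217 217 224 223 235 135  94 103 109 107 110  94  89 107  98 127 161 144 142 144 133 210 222 217 214 222 222 223 220
218 222 223 227 237 198 124  99 103 112 111 116 112  84  90 121 133 138 142 143 131 197 216 217 221 222 227 223 223
219 219 224 233 241 194 123 102 108 111 10
[... 1693 characters left out ...]
 216
234  84  82  85  83  81  75 136 117  87  77 110 177 188 188 183 198 111 115 172 172 180 207 223 225 223 223 221 222
235  80  86  78  85  78  61 194 125  99 144 180 182 181 185 192 200 110 115 178 186 176 171 175 206 223 229 227 221
236  83  85  85  86  75 150 104  99 182 192 188 187 200 104  58  81  74  93 140 179 184 176 172 168 185 160 210 231
237  83  76  90  83  71 147 106 117 182 197 194 103  60  63  69  47  68  82 118 175 182 181 183 182 179 170 198 220
238  81  85  83  80  74 153 111 122 184 205 107  66  63 174 202 165  79  85 173 182 179 182  90  71 163 180 173 204
239  82  85  80  80  80  59  83 130  82  68  65 184 202 197 187 189 189 184 186 182 180 184 149 173 186 187 155 106
```

Call:
apply_moves([
  [0, [0, 0.001, 0.01], 0],
  [0, [0, 0.001, 0.02], 0],
  [0, [0, 0.001, 0.028], 0],
  [0, [0, 0.001, 0.034], 0],
  [0, [0, 0.001, 0.038], 0],
  [0, [0, 0.001, 0.042], 0],
  [0, [0, 0.001, 0.045], 0],
  [0, [0, 0.001, 0.045], 0],
])

```text
time_s: 29.15
tcp_pos: [0.5802, -0.1168, 0.1116]
tool_rot: [0.001, 0.656, 0.755, 0.0]
contact_force: [0.1, -1.7, 1.6]
finger_gap: 0.0129
grasp_force: 49.3
```

Call:
apply_moves([
  [0, [0, 0, 0.004], 0],
  [0, [0, 0, 0.008], 0],
  [0, [0, 0, 0.012], 0],
  [0, [0, 0, 0.015], 0],
  [0, [0, 0, 0.018], 0],
  [0, [0, 0, 0.02], 0],
  [0, [0, 0, 0.021], 0],
  [0, [0, 0, 0.021], 0],
])

```text
time_s: 29.95
tcp_pos: [0.5794, -0.116, 0.0927]
tool_rot: [-0.001, 0.656, 0.755, -0.0]
contact_force: [-8.7, 3.1, 17.5]
finger_gap: 0.0128
grasp_force: 51.8
```

Call:
apply_moves([
  [0, [0, 0, 0.001], 0],
  [0, [0, 0, -0.002], 0],
  [0.5, [0, 0, -0.003], 0],
  [0.5, [0, 0, -0.003], 0],
  [0.5, [0, 0, -0.025], 0],
  [0.5, [0, 0, -0.06], 0],
  [0.5, [0, 0, -0.11], 0],
  [0.5, [0, 0, -0.11], 0],
])

```text
time_s: 30.75
tcp_pos: [0.5837, -0.118, 0.2081]
tool_rot: [0.006, 0.656, 0.755, 0.002]
contact_force: [-0.3, -0.3, 0.8]
finger_gap: 0.043
grasp_force: 0.0
```

```bash
python3 - <<'E'
from h import *
rel([.44,-.35,.25],np.radians(98.1))
E
```

```text
t 30.75 tcp [ 0.5837 -0.118   0.2081] alpha 1.71 q6 -0.529 shift [-0.2101 -0.174  -0.0426] turn -0.002
```

```bash
python3 - <<'E'
from h import *
rel([.44,.22,.25])
E
```

```text
t 30.75 tcp [ 0.5837 -0.118   0.2081] alpha 1.71 q6 -0.529 shift [ 0.3544 -0.0949 -0.0455] turn 0
```

Call:
apply_moves([
  [0.5, [0.354, -0.095, -0.045], 0],
  [0.5, [0.354, -0.095, -0.045], 0],
  [0.5, [0.354, -0.095, -0.045], 0],
  [0.5, [0.354, -0.095, -0.045], 0],
  [0.5, [0.354, -0.095, -0.045], 0],
  [0.5, [0.354, -0.095, -0.045], 0],
  [0.5, [0.354, -0.095, -0.045], 0],
  [0.5, [0.354, -0.095, -0.045], 0],
])

```text
time_s: 31.55
tcp_pos: [0.4348, 0.224, 0.2453]
tool_rot: [-0.0, 0.655, 0.756, 0.0]
contact_force: [0.9, -1.1, -0.4]
finger_gap: 0.043
grasp_force: 0.0
```

```bash
python3 - <<'E'
from h import *
s=shot('scene','s14.png'); t=shot('top','t14.png')
S=cv2.imread('pics/s14.png')[150:265,250:350]; S2=cv2.imread('pics/s14.png')[110:220,140:280]; T=cv2.imread('pics/t14.png')[165:270,110:345]
L=cv2.resize(S,(480,552),interpolation=cv2.INTER_CUBIC); R=np.vstack([cv2.resize(S2,(320,251)),cv2.resize(T,(320,143)),np.zeros((158,320,3),np.uint8)])
cv2.imwrite('pics/c12.png',np.hstack([L,R]))
ex=np.array([.99,.141,0])
for n,w,c in(('r4',(268,185,290,215),(.557,.0455)),('r3',(283,190,304,218),(.5645,-.0088)),('r1',(308,205,332,236),(.5797,-.1165))):
    b=blob(s,w,50); print(n,b,'pred mid/top/bot',[np.round(proj(s,[*c,z]),1) for z in(.105,.123,.087)])
E
```

```text
r4 (array([282.83812427, 197.43481417]), np.float64(161.4375), array([277.25, 185.  ,  12.75,  23.  ])) pred mid/top/bot [array([281.1, 202. ]), array([281. , 197.5]), array([281.2, 206.5])]
r3 (array([292.44741203, 200.92433707]), np.float64(245.125), array([283. , 190. ,  21. ,  25.5])) pred mid/top/bot [array([293.3, 208.9]), array([293.3, 204.2]), array([293.3, 213.4])]
r1 (array([319.5382321 , 223.60421186]), np.float64(86.4375), array([315.5 , 217.25,   8.5 ,  13.5 ])) pred mid/top/bot [array([319.5, 223.5]), array([319.7, 218.7]), array([319.2, 228.1])]
```

View pics/c12.png

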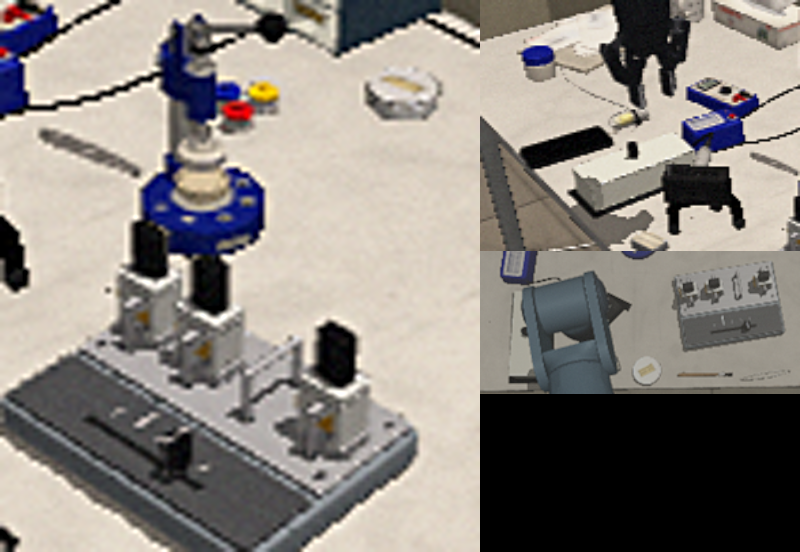

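All three carriers are upright on rings 4, 3 and 1, with brass gates visible. Checking tab heights precisely and the cover's knob.

```bash
cat > fin.py <<'E'
from h import *
import sys
s=load(sys.argv[1])
def mb(w,thr):
    u0,v0,u1,v1=w; g=s['pixels'].max(2)[v0:v1,u0:u1]; g=cv2.resize(g,None,fx=4,fy=4,interpolation=cv2.INTER_CUBIC)
    n,l,st,c=cv2.connectedComponentsWithStats((g<thr).astype(np.uint8)); i=1+np.argmax(st[1:,4])
    return np.array([u0,v0])+(c[i]+.5)/4-.5,st[i,:4]/4+[u0,v0,0,0],st[i,4]/16
for n,w,c in(('r4',(274,192,288,212),(.557,.0455)),('r3',(286,198,302,218),(.5645,-.0088)),('r1',(308,205,332,236),(.5797,-.1165))):
    b=mb(w,75); P=np.round(proj(s,[*c,.105]),1); print(n,b[0].round(1),b[1],b[2],'pred',P,'diff',(b[0]-P).round(2))
k=mb((200,166,214,184),75); print('knob',k,'on z .069',onz(s,*k[0],.069),'pad .471 .406; predicted',proj(s,[.4715,.4068,.069]))
E
python3 fin.py s14.png
```

```text
r4 [281.4 201.2] [277.   194.    11.    14.25] 92.8125 pred [281.1 202. ] diff [ 0.31 -0.76]
r3 [293.2 208.7] [289.5  202.5    8.    13.25] 84.125 pred [293.3 208.9] diff [-0.06 -0.25]
r1 [319.4 223.6] [315.   217.     9.25  13.75] 92.125 pred [319.5 223.5] diff [-0.06  0.15]
knob (array([206.37382075, 175.41450472]), array([204.75, 172.25,   4.25,   7.25]), np.float64(26.5)) on z .069 [0.4717767  0.40519306 0.069     ] pad .471 .406; predicted (np.float64(206.10702685889663), np.float64(175.26737786520889))
```

```bash
python3 - <<'E'
from h import *
rel([.557,.0455,.16],np.radians(98.1))
E
```

```text
t 31.65 tcp [0.4354 0.223  0.2451] alpha 1.714 q6 0.097 shift [-0.1931  0.095   0.085 ] turn 0.002
```

Call:
apply_moves([
  [0, [-0.04, 0.02, 0.01], 0],
  [0, [-0.08, 0.04, 0.02], 0],
  [0, [-0.12, 0.06, 0.03], 0],
  [0, [-0.16, 0.08, 0.05], 0],
  [0, [-0.193, 0.095, 0.07], 0],
  [0, [-0.193, 0.095, 0.085], 0],
  [0, [-0.193, 0.095, 0.095], 0],
  [0, [-0.193, 0.095, 0.1], 0],
])

```text
time_s: 32.45
tcp_pos: [0.5562, 0.0431, 0.1436]
tool_rot: [-0.001, 0.656, 0.754, -0.001]
contact_force: [0.1, -0.1, -0.2]
finger_gap: -0.0001
grasp_force: 0.0
```

Call:
apply_moves([
  [0, [0, 0, 0.006], 0],
  [0, [0, 0, 0.01], 0],
  [0, [0, 0, 0.014], 0],
  [0, [0, 0, 0.017], 0],
  [0, [0, 0, 0.017], 0],
  [0, [0, 0, 0.017], 0],
])

```text
time_s: 33.05
tcp_pos: [0.5575, 0.0431, 0.1285]
tool_rot: [0.0, 0.656, 0.755, 0.0]
contact_force: [-0.7, 0.4, 0.5]
finger_gap: -0.0
grasp_force: 0.0
```

Call:
apply_moves([
  [0, [0, 0, 0.003], 0],
  [0, [0, 0, 0.005], 0],
  [0, [0, 0, 0.007], 0],
  [0, [0, 0, 0.008], 0],
  [0, [0, 0, 0.008], 0],
])

```text
time_s: 33.55
tcp_pos: [0.5593, 0.0429, 0.1231]
tool_rot: [0.002, 0.656, 0.754, 0.001]
contact_force: [-2.8, 0.9, 12.4]
finger_gap: 0.0002
grasp_force: 5.9
```

Contact at exactly 123 mm confirms ring 4 is seated. Now the fader.

Call:
apply_moves([
  [0, [0, 0, -0.03], 0],
  [0, [0, 0, -0.07], 0],
  [0, [0, 0, -0.07], 0],
  [0.5, [0, 0, -0.07], 0],
])

```text
time_s: 33.95
tcp_pos: [0.558, 0.0429, 0.1914]
tool_rot: [0.001, 0.656, 0.755, 0.001]
contact_force: [-0.6, -0.3, -1.5]
finger_gap: 0.0132
grasp_force: 0.0
```

```bash
python3 - <<'E'
from h import *
s=load('s6.png'); t=load('t6.png')
b=blob(s,(278,235,295,251),70); print(b,onz(s,*b[0],.053))
b=blob(t,(298,214,312,226),70); print(b,onz(t,*b[0],.053))
ex=np.array([.99,.141]);ey=np.array([-.141,.99]);o=np.array([.5336,-.0406])
for k in(.02,):
    print('mark',o-.06*ex+k*ey)
P=onz(s,*blob(s,(278,235,295,251),70)[0],.053)[:2]-o; print('grip in shaker',P@ex,P@ey)
rel([.4789,-.0765,.1],np.radians(98.1))
E
```

```text
(array([285.15049226, 245.46905767]), np.float64(88.875), array([278., 240.,  14.,  11.])) [ 0.47327516 -0.08447884  0.053     ]
(array([304.30955497, 220.76570681]), np.float64(47.75), array([298.  , 216.5 ,  14.  ,   8.75])) [ 0.47773884 -0.07716203  0.053     ]
mark [ 0.47138 -0.02926]
grip in shaker -0.0659085090467999 -0.03493424778599168
t 33.95 tcp [0.558  0.0429 0.1914] alpha 1.71 q6 -0.265 shift [-0.1072 -0.0951  0.0912] turn -0.002
```

```bash
python3 - <<'E'
from h import *
s=load('s6.png'); t=load('t6.png')
ex=np.array([.99,.141]);ey=np.array([-.141,.99]);o=np.array([.5336,-.0406])
S=lambda x,y:((x+.5)/6.667-.5+240,(y+.5)/6.667-.5+185); T=lambda x,y:((x+.5)/7.5-.5+245,(y+.5)/7.5-.5+165)
for P in(onz(s,*S(315,396),.053),onz(t,*T(463,405),.066)): print(P,(P[:2]-o)@ex,(P[:2]-o)@ey)
g=s['pixels'].max(2)
for v in range(237,252): print(v,' '.join('%3d'%x for x in g[v,278:298]))
E
```

```text
[ 0.48140548 -0.08217927  0.053     ] -0.05753525603731024 -0.0338040542966998
[ 0.48195504 -0.08277702  0.066     ] -0.05707547368511118 -0.0344733135074201
237  70 188 227 140  72  84  78  77  76  96 155  82  85 133 200 191 183 174 180 188
238 186 207 116  71  83  78  87  85  83  72  89 130 158  88  65 183 195 188 172 180
239  74  74  73  70  76  82  83  91  47 148 217 125  92 106 128  75 107 186 197 182
240  79  80  73  82  79  73  39   1  74  79  16  28  72 100 114 159  79  51 140 196
241  86  86  83  79 139 164 173 174  71   6  12  10  76  84  78  87 139 115  72  69
242  56  82  88  79  82  35  63  34  18   5   6  21  78  86  84  73  75 115 164  91
243  22  30  60  82  87  47  32  17  13  17  11  12  75  88  83  83  77  80  87 133
244  59  29  12  45  74  70  40   8   9  18  16  20  80  87  81  83  79  85  79  73
245  89  82  43  23  33  54  40  25   3  19  14  22  73  82  80  76  75  85  81  73
246  85  86  93  56  27  10  38   8  21  14   4  36  82  81  77  93  82  78  76  82
247  76  81  87  93  48  11  32  16  14  14  10  77  83 125 201 118  80  77  81  80
248  85  85  86  45  36  34  61  29  43  41  33  73  90  76  76  72  81  76  82  82
249  73  79  85  47  34  36  30  37  27  17  22  60  86  82  82  84  78  84  78  78
250  44  53  77  90  89  48  28  30  79  81  51  15  33  55  80  81  77  78  85  73
251 158  74  23  83  86  88  92  84  86  84  90  66  24  11  55  81  82  81  82  80
```

Call:
apply_moves([
  [0.5, [-0.04, -0.032, 0], 0],
  [0.5, [-0.08, -0.064, 0.02], 0],
  [0.5, [-0.113, -0.096, 0.05], 0],
  [0.5, [-0.113, -0.096, 0.08], 0],
  [0.5, [-0.113, -0.096, 0.09], 0],
  [0.5, [-0.113, -0.096, 0.09], 0],
  [0.5, [-0.113, -0.096, 0.09], 0],
])

```text
time_s: 34.65
tcp_pos: [0.4789, -0.0818, 0.101]
tool_rot: [0.0, 0.656, 0.755, 0.0]
contact_force: [0.8, 0.2, 0.3]
finger_gap: 0.0427
grasp_force: 0.0
```

```bash
python3 - <<'E'
from h import *
rel([.479,-.0825,.043],np.radians(98.1))
E
```

```text
t 34.65 tcp [ 0.4789 -0.0818  0.101 ] alpha 1.711 q6 -0.543 shift [-0.0007 -0.      0.058 ] turn -0.001
```

Call:
apply_moves([
  [0.5, [0, 0, 0.02], 0],
  [0.5, [0, 0, 0.04], 0],
  [0.5, [0, 0, 0.052], 0],
  [0.5, [0, 0, 0.057], 0],
  [0.5, [0, 0, 0.057], 0],
  [0.5, [0, 0, 0.057], 0],
])

```text
time_s: 35.25
tcp_pos: [0.4788, -0.0824, 0.0443]
tool_rot: [0.001, 0.656, 0.755, 0.0]
contact_force: [1.1, -0.7, -0.5]
finger_gap: 0.0425
grasp_force: 0.0
```

Call:
apply_moves([
  [0, [0, 0, 0], 0],
  [0, [0, 0, 0], 0],
  [0, [0, 0, 0], 0],
  [0, [0, 0, 0], 0],
], grip_force=25)

```text
time_s: 35.65
tcp_pos: [0.4808, -0.0827, 0.0448]
tool_rot: [0.003, 0.657, 0.754, 0.002]
contact_force: [9.1, 1.8, -3.6]
finger_gap: 0.0192
grasp_force: 31.3
```

```bash
python3 - <<'E'
from h import *
rel([.4714,-.0293,.044],np.radians(98.1))
E
```

```text
t 35.65 tcp [ 0.4808 -0.0827  0.0448] alpha 1.709 q6 -0.544 shift [ 0.0542 -0.002   0.0006] turn -0.003
```

Call:
apply_moves([
  [0, [0.008, 0.002, 0], 0],
  [0, [0.018, 0.002, 0], 0],
  [0, [0.028, 0.002, 0], 0],
  [0, [0.038, 0.002, 0], 0],
  [0, [0.047, 0.002, 0], 0],
  [0, [0.054, 0.002, 0], 0],
  [0, [0.054, 0.002, 0], 0],
  [0, [0.054, 0.002, 0], 0],
])

```text
time_s: 36.45
tcp_pos: [0.4729, -0.0282, 0.0447]
tool_rot: [0.0, 0.656, 0.755, 0.0]
contact_force: [-2.2, 1.0, 8.3]
finger_gap: 0.0194
grasp_force: 32.8
```

Call:
apply_moves([
  [0.5, [0, 0, 0], 0],
  [0.5, [0, 0, 0], 0],
  [0.5, [0, 0, 0], 0],
  [0.5, [0, 0, -0.03], 0],
  [0.5, [0, 0, -0.08], 0],
  [0.5, [0, 0, -0.13], 0],
  [0.5, [0, 0, -0.16], 0],
])

```text
time_s: 37.15
tcp_pos: [0.4737, -0.0288, 0.2074]
tool_rot: [0.002, 0.656, 0.754, 0.001]
contact_force: [-0.0, -0.1, 0.0]
finger_gap: 0.0426
grasp_force: 0.0
```

```bash
python3 - <<'E'
from h import *
rel([.44,.22,.25])
E
```

```text
t 37.15 tcp [ 0.4737 -0.0288  0.2074] alpha 1.71 q6 -0.439 shift [ 0.251   0.0013 -0.0432] turn 0
```

Call:
apply_moves([
  [0.5, [0.25, 0, -0.04], 0],
  [0.5, [0.25, 0, -0.04], 0],
  [0.5, [0.25, 0, -0.04], 0],
  [0.5, [0.25, 0, -0.04], 0],
  [0.5, [0.25, 0, -0.04], 0],
  [0.5, [0.25, 0, -0.04], 0],
  [0.5, [0.25, 0, -0.04], 0],
])

```text
time_s: 37.85
tcp_pos: [0.4374, 0.22, 0.2431]
tool_rot: [0.0, 0.655, 0.755, -0.0]
contact_force: [0.1, -0.3, -0.3]
finger_gap: 0.0427
grasp_force: 0.0
```

```bash
python3 - <<'E'
from h import *
s=shot('scene','s15.png'); t=shot('top','t15.png')
print('scene'); g=s['pixels'].max(2)
for v in range(226,250): print(v,' '.join('%3d'%x for x in g[v,268:300]))
print('top'); g=t['pixels'].max(2)
for v in range(208,228): print(v,' '.join('%3d'%x for x in g[v,278:314]))
E
python3 fin.py s15.png
```

```text
scene
226  66 104 155  83  82 139 190 182 177 179 177 180 174 178 181 185 201 118  78  73  94  87  84  77  76  82 110 140 141 167 149  99
227  81  74  90 131 160  79  61 186 187 182 180 179 180 175 179 179 186 202 216 122  94  94  80  83  94 106 115 143 199 107  86 128
228  81  81  78  70  91 109  67  51 113 190 187 182 184 178 185 183 189 100  66  59  96  95  80  84  89 108  98 137 109  82 125 186
229  81  78  90  78  75  72 112 158  79  48 131 176 187 180 181 178 186 103  67  32  71  86  76  76  74  66  79  89 145 107 174 197
230  80  78  85  82  84  78  75  90 139 163  95  66 195 198 185 181 180 191 198 144  67  28 179 199 205 114  48 126 183 188 189 190
231  81  82  80  77  83  44  20  95 111  96 154 144  69 114 187 191 183 185 182 189 196 197 191 183 185 189 194 188 185 187 184 191
232  86  82  84  87  55 151 187  73  31  76  94  98 148  86  64 140 181 189 178 178 175 185 184 179 185 182 181 180 182 171 180 185
233  81  84  60  24  38  41  13  11   5  73  87  77  87 135  61  48  76 201 201 186 184 180 178 176 179 178 177 182 178 190 185 197
234  83  87  45 152  74  21  15   7   
[... 4852 characters left out ...]
1  92  99  95  91  83  79  80  83  87
227  88  90  92  91  92  93  80  59  59  69  80  84  93  91  88  90  89  91  90  91  91  92  95  91  82  79  79  77  83  97 108  97  87  79  73  69
r4 [281.4 201.3] [277.   194.25  11.    14.  ] 92.375 pred [281.1 202. ] diff [ 0.31 -0.71]
r3 [293.2 208.6] [289.5  202.5    8.    13.25] 84.125 pred [293.3 208.9] diff [-0.08 -0.3 ]
r1 [319.4 223.6] [315.   217.25   9.25  13.5 ] 91.875 pred [319.5 223.5] diff [-0.06  0.15]
knob (array([206.382109  , 175.39514218]), array([204.75, 172.25,   4.25,   7.25]), np.float64(26.375)) on z .069 [0.4718696  0.40530027 0.069     ] pad .471 .406; predicted (np.float64(206.10702685889663), np.float64(175.26737786520889))
```

```bash
python3 - <<'E'
from h import *
s=load('s15.png'); t=load('t15.png'); t0=load('t6.png'); s0=load('s6.png')
ex=np.array([.99,.141]);ey=np.array([-.141,.99]);o=np.array([.5336,-.0406])
def sh(n,im,u,v,z): P=onz(im,u,v,z)[:2]-o; print(n,'x %.1f y %.1f mm'%(P@ex*1e3,P@ey*1e3))
for n,im,r,c in(('t6',t0,(208,220),(284,294)),('s6',s0,(232,242),(274,286))):
    g=im['pixels'].max(2)[r[0]:r[1],c[0]:c[1]].astype(float); w=np.clip(g-105,0,None); w[w<0]=0
    if n=='t6': w[:3]=0
    vv,uu=np.mgrid[r[0]:r[1],c[0]:c[1]]; print(n,(w*uu).sum()/w.sum(),(w*vv).sum()/w.sum())
    sh('mark '+n,im,(w*uu).sum()/w.sum(),(w*vv).sum()/w.sum(),.034)
print(s0['pixels'].max(2)[230:242,268:296])
sh('grip line top',t,288.3,222,.066)
sh('grip silhouette scene',s,274.0,237.2,.053)
sh('short5 top',t,281.6,219,.034); sh('short3 top',t,294.5,216.4,.034); sh('short2',t,300.6,215.2,.034); sh('short1 top',t,307.5,214.8,.034)
sh('short1 scene',s,292,247,.034); sh('2',s,287.8,243.4,.034);sh('3',s,283,241,.034)
E
```

```text
t6 287.91134020618557 214.90103092783505
mark t6 x -31.3 y 17.1 mm
s6 281.50345781466115 236.04771784232366
mark s6 x -26.4 y 20.5 mm
[[ 76  74  77  84  80  79  79  92 127 162  90  71 197 197 184 175 180 184
  195 144  62  31 167 189 187 187 173 182]
 [ 82  80  80  83  84  81  82  76  75  91 152 141  70 114 192 193 180 183
  181 195 192 194 186 180 177 183 188 177]
 [ 78  81  82  78  75  84  84  80  76  75  99  99 150  82  59 142 187 184
  180 179 185 179 184 183 179 179 179 182]
 [ 83  80  77  79  81  84  77  79  80  81  79  76  93 135  62  48  71 200
  195 186 180 177 179 180 181 181 183 183]
 [ 86  85  79  85  85  83  78  78  80  81  81  82  74  72 108 157 143  68
  123 192 195 184 179 177 180 180 176 178]
 [ 81  78  86  82  85  79 157 158 102  82  82  82  75  72  74  85 120 161
   77  68 183 189 184 183 175 173 176 183]
 [ 59  63  77  83  83 135  93  80  81  80  72  75  69 187 168  89  73  90
  101 133  73  87 204 195 186 184 176 181]
 [ 21  15  43  75  83  87  75  84  79  73  70 188 227 140  72  84  78  77
   76  96 155  82  85 133 200 191 183 174]
 [ 71  49  20  30  64  81  84  90  77  81 186 207 116  71  83  78  87  85
   83  72  89 130 158  88  65 183 195 188]
 [ 82  89  76  31  18  44  73  88  82  81  74  74  73  70  76  82  83  91
   47 148 217 125  92 106 128  75 107 186]
 [ 80  82  87  88  51  16  30  63  83  81  79  80  73  82  79  73  39   1
   74  79  16  28  72 100 114 159  79  51]
 [ 87  81  80  88  86  71  44  23  21  84  86  86  83  79 139 164 173 174
   71   6  12  10  76  84  78  87 139 115]]
grip line top x -58.9 y 20.4 mm
grip silhouette scene x -62.1 y 17.1 mm
short5 top x -40.9 y 38.1 mm
short3 top x -39.0 y -2.1 mm
short2 x -38.3 y -21.2 mm
short1 top x -40.4 y -42.2 mm
short1 scene x -41.2 y -39.8 mm
2 x -38.0 y -18.7 mm
3 x -40.2 y 0.1 mm
```

```bash
python3 - <<'E'
from h import *
s=load('s15.png'); t=load('t15.png')
ex=np.array([.99,.141,0]);ey=np.array([-.141,.99,0]);o=np.array([.5336,-.0406,0])
for y in(.016,.018,.020,.022,.024):
    c=o-.06*ex+y*ey
    pr=lambda im,dx,dy,z: np.round(proj(im,c+dx*ex+dy*ey+[0,0,z]),1)
    print(y,'scene right',pr(s,.01,-.006,.053),'left',pr(s,-.01,.006,.053),'front corner',pr(s,-.01,-.006,.042),'topline',pr(s,-.01,0,.066),pr(s,.01,0,.066),'TOP line',pr(t,0,0,.066),'L/R',pr(t,0,.006,.066),pr(t,0,-.006,.066))
for y in(-.04,-.02,0,.02,.04): print('mark',y,np.round(proj(s,o-.04*ex+y*ey+[0,0,.034]),1),np.round(proj(t,o-.04*ex+y*ey+[0,0,.034]),1))
E
```

```text
0.016 scene right [278.4 236.4] left [271.1 237.7] front corner [273.9 242.1] topline [272.3 235.3] [276.9 232.3] TOP line [289.8 222.1] L/R [287.8 222.4] [291.8 221.8]
0.018 scene right [277.9 236.1] left [270.6 237.4] front corner [273.4 241.9] topline [271.8 235. ] [276.5 232. ] TOP line [289.1 222.2] L/R [287.2 222.5] [291.1 221.9]
0.02 scene right [277.5 235.8] left [270.2 237.1] front corner [273.  241.6] topline [271.4 234.7] [276.  231.7] TOP line [288.5 222.3] L/R [286.5 222.6] [290.5 222. ]
0.022 scene right [277.  235.5] left [269.7 236.8] front corner [272.5 241.3] topline [270.9 234.4] [275.6 231.5] TOP line [287.8 222.4] L/R [285.8 222.7] [289.8 222.1]
0.024 scene right [276.6 235.3] left [269.3 236.5] front corner [272.1 241. ] topline [270.5 234.2] [275.1 231.2] TOP line [287.2 222.5] L/R [285.2 222.8] [289.1 222.2]
mark -0.04 [292.3 246.8] [306.8 214.8]
mark -0.02 [287.7 243.9] [300.3 215.8]
mark 0 [283.1 241. ] [293.9 216.8]
mark 0.02 [278.6 238.1] [287.4 217.8]
mark 0.04 [274.2 235.3] [280.9 218.8]
```

The fader grip reads 2.5–3.5 mm past the mark in both views. I'll regrip and pull it back 3 mm.

```bash
python3 - <<'E'
from h import *
rel([.4735,-.0285,.10],np.radians(98.1))
E
```

```text
t 37.95 tcp [0.4377 0.2182 0.2427] alpha 1.709 q6 0.092 shift [-0.2493  0.0016  0.1428] turn -0.003
```

Call:
apply_moves([
  [0.5, [-0.249, 0.002, 0.03], 0],
  [0.5, [-0.249, 0.002, 0.03], 0],
  [0.5, [-0.249, 0.002, 0.03], 0],
  [0.5, [-0.249, 0.002, 0.03], 0],
  [0.5, [-0.249, 0.002, 0.03], 0],
  [0.5, [-0.249, 0.002, 0.08], 0],
  [0.5, [-0.249, 0.002, 0.12], 0],
  [0.5, [-0.249, 0.002, 0.13], 0],
])

```text
time_s: 38.75
tcp_pos: [0.4702, -0.0283, 0.1084]
tool_rot: [-0.004, 0.658, 0.753, -0.002]
contact_force: [0.0, 0.0, -1.0]
finger_gap: 0.0427
grasp_force: 0.0
```

Call:
apply_moves([
  [0.5, [0, 0, 0], 0],
  [0.5, [0, 0, 0], 0],
  [0.5, [0, 0, 0], 0],
])

```text
time_s: 39.05
tcp_pos: [0.476, -0.0277, 0.1157]
tool_rot: [0.002, 0.656, 0.755, 0.001]
contact_force: [0.3, 0.6, 0.6]
finger_gap: 0.0427
grasp_force: 0.0
```

```bash
python3 - <<'E'
from h import *
rel([.4735,-.0285,.045],np.radians(98.1))
E
```

```text
t 39.05 tcp [ 0.476  -0.0277  0.1157] alpha 1.71 q6 -0.436 shift [-0.0003 -0.0029  0.0707] turn -0.002
```

Call:
apply_moves([
  [0.5, [0, -0.001, 0.025], 0],
  [0.5, [0, -0.001, 0.05], 0],
  [0.5, [0, -0.001, 0.064], 0],
  [0.5, [0, -0.001, 0.069], 0],
  [0.5, [0, -0.001, 0.069], 0],
  [0.5, [0, -0.001, 0.069], 0],
  [0.5, [0, -0.001, 0.069], 0],
])

```text
time_s: 39.75
tcp_pos: [0.4744, -0.0276, 0.0456]
tool_rot: [0.001, 0.656, 0.755, 0.001]
contact_force: [0.6, 0.0, -0.4]
finger_gap: 0.0428
grasp_force: 0.0
```

Call:
apply_moves([
  [0, [0, 0, 0], 0],
  [0, [0, 0, 0], 0],
  [0, [0, 0, 0], 0],
  [0, [0, 0, 0], 0],
  [0, [0, 0, 0], 0],
])

```text
time_s: 40.25
tcp_pos: [0.473, -0.0276, 0.0451]
tool_rot: [-0.0, 0.656, 0.755, -0.001]
contact_force: [-4.6, -0.7, 7.4]
finger_gap: 0.0195
grasp_force: 24.9
```

Call:
apply_moves([
  [0, [-0.001, 0, 0], 0],
  [0, [-0.002, 0, 0], 0],
  [0, [-0.003, 0, 0], 0],
  [0, [-0.003, 0, 0], 0],
  [0, [-0.003, 0, 0], 0],
])

```text
time_s: 40.75
tcp_pos: [0.4734, -0.0305, 0.0451]
tool_rot: [-0.0, 0.656, 0.755, -0.001]
contact_force: [-5.7, 0.2, 8.1]
finger_gap: 0.0195
grasp_force: 24.9
```

Call:
apply_moves([
  [0.5, [0, 0, 0], 0],
  [0.5, [0, 0, 0], 0],
  [0.5, [0, 0, 0], 0],
  [0.5, [0, 0, -0.03], 0],
  [0.5, [0, 0, -0.08], 0],
  [0.5, [0, 0, -0.13], 0],
  [0.5, [0, 0, -0.16], 0],
])

```text
time_s: 41.45
tcp_pos: [0.4751, -0.0307, 0.2085]
tool_rot: [0.003, 0.656, 0.755, 0.001]
contact_force: [0.8, 0.3, 0.3]
finger_gap: 0.0427
grasp_force: 0.0
```

Call:
apply_moves([
  [0.5, [0.25, 0, -0.04], 0],
  [0.5, [0.25, 0, -0.04], 0],
  [0.5, [0.25, 0, -0.04], 0],
  [0.5, [0.25, 0, -0.04], 0],
  [0.5, [0.25, 0, -0.04], 0],
  [0.5, [0.25, 0, -0.04], 0],
  [0.5, [0.25, 0, -0.04], 0],
])

```text
time_s: 42.15
tcp_pos: [0.4387, 0.2182, 0.2442]
tool_rot: [0.0, 0.655, 0.755, -0.0]
contact_force: [-1.0, -0.1, -0.9]
finger_gap: 0.0427
grasp_force: 0.0
```

```bash
python3 - <<'E'
from h import *
s=shot('scene','s16.png'); t=shot('top','t16.png')
print('scene'); g=s['pixels'].max(2)
for v in range(231,243): print(v,' '.join('%3d'%x for x in g[v,268:284]))
print('top'); g=t['pixels'].max(2)
for v in range(211,227): print(v,' '.join('%3d'%x for x in g[v,282:296]))
E
python3 fin.py s16.png
```

```text
scene
231  78  79  80  81  84  76  85  59 188 130 157 138  71 114 192 194
232  83  83  83  78  81  43  72  78  35  45  91  99 153  89  71 140
233  84  80  86  82  50 115 174  79   1  29  72  80  90 136  65  53
234  88  88  90  90 204  97   0  18   0  17  80  86  78  77 109 157
235  76  85  84  62  23  19  17  12   0  17  73  81  77  77  75  88
236  58  62  83  64  39  15   5  10   3  17  73  80  67 186 169  95
237  28  16  49  35  37  21  14  18  12  12  68 183 230 134  78  73
238  63  46  30   8  29  16  12   9  12   9 187 206 117  70  80  83
239  82  87  77  32  63  35  14   6  13  79  83  72  70  76  80  76
240  80  87  53  33  65  29   6  23  34  82  82  79  83  78  75  80
241  84  38  30  32  59  37  37  15  34  80  81  87  83  78 132 203
242  87  85  92  47  25  29  78  62  31  16  58  77  81  81  78  75
top
211  93  96  96  94  91  90  87  91  89  89  91  93  89  93
212  88  90  88  89  86 114 125  87  90  93  91  90  92  92
213  90  92  90  91  84 147 169  82  91  91  88  90  93  89
214  91  91  90  90  84 144 166  85  88  89  90  90  91  91
215  90  90  91  89  85 126 147  9
[... 500 characters left out ...]
3  77
224  50  52  60  58  55  55  46  81  91  55  77  88  91  94
225  73  78  83  76  54  57  51  51  57  68  89  93  93  91
226  95  91  95  83  60  57  54  54  69  86  92  91  90  90
r4 [281.4 201.3] [277.   194.    11.    14.25] 92.75 pred [281.1 202. ] diff [ 0.3  -0.74]
r3 [292.1 206.4] [286.   198.    11.5   17.75] 114.5625 pred [293.3 208.9] diff [-1.16 -2.5 ]
r1 [319.4 223.7] [315.   217.25   9.25  13.5 ] 92.0 pred [319.5 223.5] diff [-0.06  0.16]
knob (array([206.375     , 175.38622931]), array([204.5 , 172.25,   4.5 ,   7.25]), np.float64(26.4375)) on z .069 [0.47187982 0.40537584 0.069     ] pad .471 .406; predicted (np.float64(206.10702685889663), np.float64(175.26737786520889))
```

```bash
python3 - <<'E'
from h import *
a=load('s15.png');b=load('s16.png')
d=cv2.absdiff(a['pixels'],b['pixels']).max(2)[185:240,268:335]; print((d>40).sum(), np.argwhere(d[:50]>40)[:12]+[185,268])
print(robot.hand_in() if (d[:35]>60).sum()<12 else 'check')
E
```

```text
22 [[231 274]
 [231 276]
 [232 273]
 [232 274]
 [233 271]
 [233 273]
 [233 274]
 [233 275]
 [233 277]
 [234 270]
 [234 271]
 [234 272]]
the job is handed in; nothing more can be done
None
```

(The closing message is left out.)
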